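# Brush out the clamped housing and hang the brush back

### The job

Lift the big round brush, the one whose bristles fill the bore, up and off its hook under the riser shelf, and brush out the aluminium housing clamped in the vice: three full strokes, each slowly down until the tip just touches the bottom, with no hard push, and back up to about the mouth. Then hang the brush on its own hook again, hanging still and let go. Leave the other two brushes hanging and do not push about the things on the bench.

Things in the scene. Friction and masses are not known exactly. Their poses are not given: they have to be found in the camera images.
- brush: The big round bottle brush, 200 mm long, 70 to 140 g, hanging upright by the wire loop at its top from one of three hooks. Origin: centre of the hook wire in its loop; z up along the brush, x and y as the rack's. Loop of 4 mm wire in the y-z plane, opening 18 mm wide, from z = +4 to -32 mm. Below: handle, stem, white bristle head 44 mm across (see its points).
- brush_loop (a point): The same point as the origin of brush: centre of the hook's wire while it hangs.
- brush_grip (a point): On the brush's axis, 92 mm below brush_loop: a good place to grip. The pale wooden handle runs from 40 to 125 mm below brush_loop and is flat-sided: 18 mm thick along y (the faces to grip), 24 mm along x.
- brush_tip (a point): Lower end of the brush head, on the axis, 195 mm below brush_loop. The head is the last 55 mm: its outer bristles yield without force; the stiff core is 34 mm across with a round end here.
- rack: Grey steel riser shelf fixed on the bench, with a rail of three hooks under its front edge. Origin: on the bench below the middle hook's seat; front looks to -x, y along the row of hooks, z up. End panels at y = +-194 mm from x = +31 mm back; dark power supply under the board, behind x = +65 mm, 95 mm high. Rail face at x = +26 mm, 290 to 326 mm above the bench.
- shelf_edge (a point): Middle of the lower front edge of the shelf board: rack x = +6 mm, 345 mm above the bench. Board 400 x 180 x 18 mm, blue bins on it up to 448 mm. It stands just 6 mm behind the axes of the brushes: a gripper pointing straight down fouls it, so come in leaning 30 to 48 degrees from vertical, gripper body out to rack -x (43 is good at brush_grip).
- hook_a (a point): Seat of the hook at rack y = +100 mm: centre of its 6 mm wire, 300 mm above the bench. Which brush hangs on which hook changes. All hooks point to rack -x: level seat from x = +6 to -6 mm, then an upturned tip to x = -14 mm, 10 mm higher. A loop comes off when raised 15 to 24 mm and then drawn over 30 mm to -x; hanging up is the reverse.
- hook_b (a point): Seat of the middle hook (rack y = 0), like hook_a.
- hook_c (a point): Seat of the hook at rack y = -100 mm, like hook_a.
- vice: Small grey bench vice, fixed, with a turned aluminium housing (round cup, open at the top, 58 mm outside, 68 mm collar near the mouth) clamped upright in its jaws. Origin: on the bench below the housing's axis; z up; the screw and its cross bar run to x = -110 mm. Base 170 x 90 mm, jaws 85 mm high, mouth 120 mm above the bench. All rigid.
- bore_mouth (a point): Centre of the housing's mouth, 120 mm above the bench. The bore is upright, round, 46 mm in diameter, 65 mm deep.
- bore_floor (a point): Centre of the flat, rigid floor of the bore, 55 mm above the bench; z up. It does not give: come down on it at about 15 mm/s and stop at the first touch; a push over 28 N counts as ramming.
- thin_brush: Bystander: the thin round brush (head 18 mm across), as long as the big one, hanging on another hook; same origin and axes. Must be left hanging where it is.
- flat_brush: Bystander: the flat brush (head 48 x 13 mm), 188 mm long, hanging on the remaining hook; same origin and axes. Must be left hanging where it is.
- can: Bystander: spray can standing on the bench, 60 mm across, 165 mm high; origin centre of its underside.
- tape: Bystander: roll of pale tape lying flat, 90 mm across, 19 mm high; origin centre of its underside.
- screwdriver: Bystander: screwdriver lying on the bench, 190 mm long; origin under its middle.
- meter: Bystander: hand multimeter lying on its back, 150 x 78 x 45 mm; origin centre of its underside.
- tray: Bystander: blue open tray, 170 x 120 x 50 mm; origin centre of its underside.
- enclosure: Bystander: flat black equipment box, 110 x 160 x 48 mm; origin centre of its underside.
Not all that is in view belongs to the job. What is shaped like the brush but orange or red is not meant.

How it is judged:
By the outcome, as a careful person would: the job done as asked, in the order asked, and still so for the second after the job is handed in, with the robot touching nothing.
It also fails if it takes over 56 s, if anything falls off the work surface, if the arm or the gripper's body presses on something with over 40 N, if the wrist force passes 120 N, or if a joint passes its speed limit or range.

### The arm

A 6-joint arm with a two-finger parallel gripper is mounted at the origin on the work surface. World frame = base frame: x ahead of the robot, y to its left, z up, the work surface at z = 0. Lengths are in m, angles in rad, forces in N, time in s.
With the tool pointing down it reaches from about 0.4 to 0.825 m from the base axis. Payload 7 kg.
Tool frame: the origin (TCP) lies at the very end of the fingers, on their centre line; the grasp point (between the pads) lies 19 mm behind it (robot.tcp_to_grasp is the distance from the TCP to the grasp point, in m); z points along the fingers, y is the line along which they close (so a half turn about z gives the same grasp; the last joint's range is limited). The gripper opens to 85 mm and grips with 20 to 120 N. Pads are 22 mm wide; open, the fingers measure 114 mm over their backs; the gripper's body (76 mm by 85 mm) begins 54 mm behind the grasp point. The pads swing forward as they close: fully open they stand 13 mm farther back than shut.
Start: joints at [-0.851, 0.359, 0.012, 0, -1.224, -0.288], TCP at [0.282, -0.613, 0.231] pointing down, gripper open.
Joint ranges: [-3.07, 3.07], [-1.43, 2.12], [-1.02, 1.25], [-3.03, 1.67], [-3.05, -0], [-3.03, 3.03]. Speed limits (rad/s): [2.39, 2.39, 3.01, 3.14, 3.14, 3.14].

### API

Orientations are given as a unit quaternion [x, y, z, w].
In Python, from station import robot, vision, workorder gives the robot as it stands.
- The arm moves only by the tool servo_tool, never from a script. Its argument "motion" is a list of rows, each an object of numbers: "x", "y", "z": the shift along the tool's x, y, z in units of 100 cm (1.0 is 100 cm); "ax", "ay", "az": the turn, a rotation vector about the tool's x, y, z in units of 8 degrees (1.0 is 8 degrees); "claw": the opening, from -1 (shut) to 1 (fully open). A call has 1 to 20 rows; each row shifts and turns the commanded pose from where the row before left it, along the tool's axes as they then stand; what a row does not reach is not made up. A row lasts 1/8 s, in which the tool goes at most 62.5 mm and 10.7 degrees, less where a joint would pass 70% of its speed; a pose out of reach is approached as far as the arm can. A call with a number of a shift or a turn outside -1 to 1 is refused whole. A call with a gripper value outside its range is refused whole. The fingers move at their own pace and stop on an object; "squeeze" is the grip in N (left out, the last holds). Time passes only in rows, so rows that do not move let the fingers close. It gives the time, the measured TCP pose, the force, the opening and the grip force at its end, in the units of the state.
- robot.get_obs(): the state, without advancing time (a new reading comes with each control period).
- vision.snapshot(name): name is "scene" or "top" or "wrist"; returns the picture (400x640x3 uint8, red, green, blue); there is no depth.
- vision.camera_info(name): a dict with "intrinsics" (3x3 intrinsics, pixels), "R" (3x3) and "t" (3): a world point X has camera coordinates R X + t; the wrist camera has in their place "tool_from_camera" (4x4, takes a point from camera to tool coordinates, whose origin is the TCP and whose axes are the flange's). Camera axes: x right, y down, z forward; pixel columns grow to the right and rows downward; lengths in m; the calibration is good to about 2 mm. A picture is of the moment at which its call begins: read the wrist's pose just before it. camera_info takes no time and is no camera call.
- workorder.sign_off(): hands the job in; it is judged then, once.
The state is a dict: "clock": time; "joint_positions": joint angles; "joint_velocities": joint speeds; "effort": joint torques, N m; "ee_pos": TCP position; "ee_rot": TCP orientation; "ft_force": force on the tool from outside, world axes, zero at the start; "torque": the same for the moment, N m; "gripper_width": opening from 0.0 (shut) to 1.0 (fully open); "grip_force": force on a finger pad.
Only numpy, scipy, OpenCV 4.12 (cv2) and the standard library are available. Lean on these libraries where they do the work, as an engineer would, in place of code of your own. Each camera call takes 0.05 s, during which the arm holds its last target. There are 200 camera calls.

## Working session

There is one attempt and no reset: what is moved stays moved. The work goes in short steps, Python scripts to look and compute and a tool call to move; the robot and the scene stay as the last step left them, time stands still between calls to the robot, and variables do not carry over. Pictures are saved under pics/ and viewed, at most 12 in all, crops included, and the job is handed in when it is done.

Besides the shell and the picture viewer there is one more tool, called after "Request:" in YAML: its name, and indented under it one key for each argument. servo_tool: Moves the arm, as the interface text tells. Shifts and turns lie within -1 to 1; 1 stands for 100 cm of shift or 8 degrees of turn. Its arguments: {"type":"object","properties":{"motion":{"type":"array"},"squeeze":{"type":"number"}},"required":["motion"]}

```bash
mkdir -p pics; ls; cat > h.py <<'E'
import numpy as np, cv2
from station import robot, vision, workorder
from scipy.spatial.transform import Rotation as Ro
def save(n,f): 
    im=vision.snapshot(n); cv2.imwrite('pics/'+f,im[:,:,::-1]); return im
def cam(n):
    c=vision.camera_info(n)
    if n=='wrist':
        o=robot.get_obs(); T=np.eye(4); T[:3,:3]=Ro.from_quat(o['ee_rot']).as_matrix(); T[:3,3]=o['ee_pos']
        M=np.linalg.inv(T@np.array(c['tool_from_camera'])); return np.array(c['intrinsics']),M[:3,:3],M[:3,3]
    return np.array(c['intrinsics']),np.array(c['R']),np.array(c['t'])
def proj(c,X):
    K,R,t=c; p=K@(R@np.array(X)+t); return p[:2]/p[2]
def ray(c,uv):
    K,R,t=c; d=R.T@np.linalg.solve(K,[*uv,1.]); return -R.T@t,d/np.linalg.norm(d)
def onz(c,uv,z):
    o,d=ray(c,uv); return o+d*(z-o[2])/d[2]
def tri(obs):
    A=np.zeros((3,3));b=np.zeros(3)
    for c,uv in obs:
        o,d=ray(c,uv);P=np.eye(3)-np.outer(d,d);A+=P;b+=P@o
    X=np.linalg.solve(A,b); return X,[np.round(proj(c,X)-uv,1) for c,uv in obs]
E
python3 - <<'E'
from h import *
a=save('scene','s0.png');b=save('top','t0.png')
for n in ('scene','top'):
    K,R,t=cam(n); print(n,K.round(1).tolist(),(-R.T@t).round(3),R[2].round(3))
print(vision.camera_info('wrist')); print(robot.get_obs(), robot.tcp_to_grasp)
E
```

```text
pics
scene [[404.9, 0.0, 313.1], [0.0, 404.9, 194.9], [0.0, 0.0, 1.0]] [1.052 0.058 1.07 ] [-0.508  0.078 -0.858]
top [[388.2, 0.0, 320.9], [0.0, 388.2, 197.5], [0.0, 0.0, 1.0]] [0.403 0.115 1.135] [ 0.144  0.008 -0.989]
{'intrinsics': array([[347.42740687,   0.        , 313.43994002],
       [  0.        , 347.42740687, 197.41268337],
       [  0.        ,   0.        ,   1.        ]]), 'tool_from_camera': array([[-3.89108892e-04, -9.62178810e-01, -2.72418403e-01,
         6.87154639e-02],
       [ 9.99999831e-01, -2.56495315e-04, -5.22411362e-04,
        -1.66331672e-04],
       [ 4.32779099e-04, -2.72418560e-01,  9.62178747e-01,
        -1.43397701e-01],
       [ 0.00000000e+00,  0.00000000e+00,  0.00000000e+00,
         1.00000000e+00]])}
{'clock': 0.1, 'joint_positions': array([-8.50933221e-01,  3.59349013e-01,  1.11570980e-02, -3.00944643e-04,
       -1.22408692e+00, -2.88119294e-01]), 'joint_velocities': array([ 1.09355738e-03, -1.01142775e-03,  2.33780064e-03,  1.69904070e-03,
        2.60489000e-07,  7.30176246e-04]), 'effort': array([-1.99270449e-03, -5.84762907e+01,  2.94111210e+01,  6.95464879e+00,
       -3.15317156e-03,  1.26690261e-05]), 'ee_pos': array([ 0.2822684 , -0.61268314,  0.23043978]), 'ee_rot': array([-2.14149070e-01,  9.76800699e-01,  7.17413919e-04, -2.34081113e-04]), 'ft_force': array([ 0.27350071, -0.21371977,  0.36489179]), 'torque': array([ 0.04815883, -0.02748543,  0.02888521]), 'grip_force': 0.0, 'gripper_width': 0.9940421377467105} 0.0187
```

```bash
python3 -c "
import cv2,numpy as np
a=cv2.imread('pics/s0.png');b=cv2.imread('pics/t0.png')
cv2.imwrite('pics/st.png',cv2.resize(np.vstack([a,b]),None,fx=.75,fy=.75,interpolation=cv2.INTER_AREA))"
```

```text
(no output)
```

View pics/st.png

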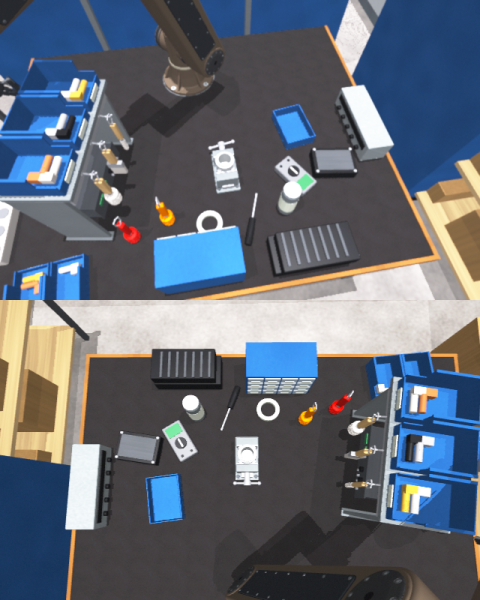

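The combined picture shows scene (top) and top view (bottom), both at 0.75 scale. The rack stands on the -y side with its hooks facing +y, and the vice is at about (245,455). Three brushes hang at about (357,425), (357,453) and (357,484). The orange (307,413) and red (340,402) bottle-like things are decoys. Next I'll enlarge the brushes.

```bash
python3 -c "
import cv2,numpy as np
a=cv2.imread('pics/s0.png');b=cv2.imread('pics/t0.png')
a=cv2.resize(a[145:285,105:185],None,fx=4.2,fy=4.2,interpolation=cv2.INTER_CUBIC)
b=cv2.resize(b[140:260,440:540],None,fx=4,fy=4.9,interpolation=cv2.INTER_CUBIC)
cv2.imwrite('pics/c1.png',np.hstack([a,b[:588]]))"
```

```text
(no output)
```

View pics/c1.png

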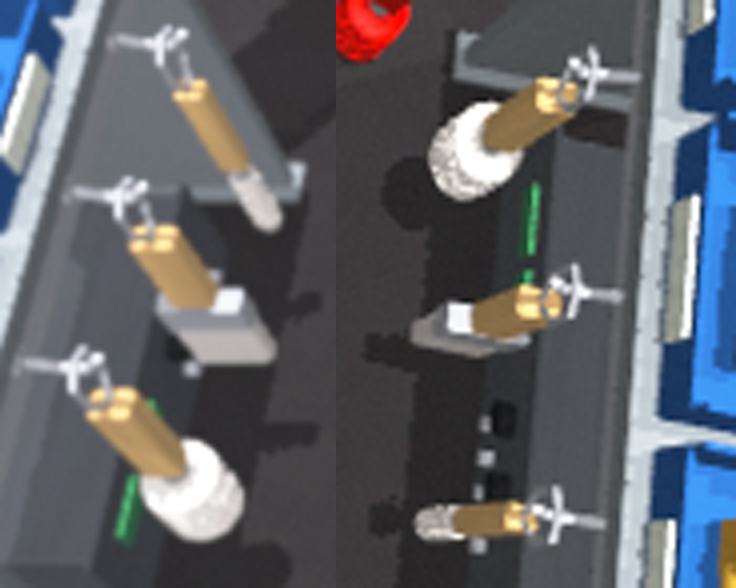

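Candidates (scene / top crop): the white fat round head at (190,490)/(475,150), the flat one at (215,325)/(470,325), and the thin one at (258,205)/(437,522). The first is the big round brush, because its head is round and widest, and it hangs on the hook farthest in +x (hook_a). The orange and red items lie on the bench and are not meant.

```bash
cat >> h.py <<'E'
S=lambda u,v:(u/4.2+105,v/4.2+145)
T=lambda u,v:((u-336)/4+440,v/4.9+140)
E
python3 - <<'E'
from h import *
s,t=cam('scene'),cam('top')
for n,p,q in [('big',(113,398),(553,95)),('flat',(155,235),(540,302)),('thin',(193,90),(518,515)),('bigcross',(88,368),(587,78)),('flatcross',(130,198),(572,290)),('thincross',(168,46),(556,515))]:
    X,e=tri([(s,S(*p)),(t,T(*q))]); print(n,X.round(4),e)
# panel front-bottom? vice
a=cv2.imread('pics/s0.png');b=cv2.imread('pics/t0.png')
a=cv2.resize(a[180:265,270:330],None,fx=6,fy=6,interpolation=cv2.INTER_CUBIC)
b=cv2.resize(b[175:260,300:360],None,fx=6,fy=6,interpolation=cv2.INTER_CUBIC)
cv2.imwrite('pics/c2.png',np.hstack([a,b]))
E
```

```text
big [ 0.6211 -0.2787  0.2577] [array([0.1, 0. ]), array([ 0.1, -0. ])]
flat [ 0.5227 -0.2644  0.2564] [array([-0.5, -0. ]), array([-0.5,  0. ])]
thin [ 0.4245 -0.2481  0.2536] [array([-0.1, -0. ]), array([-0.1, -0. ])]
bigcross [ 0.6202 -0.28    0.2928] [array([-0.9, -0.1]), array([-0.9,  0.1])]
flatcross [ 0.5228 -0.264   0.296 ] [array([-0.9, -0.1]), array([-0.9,  0. ])]
thincross [ 0.4236 -0.2491  0.2961] [array([-0.8, -0.1]), array([-0.9, -0. ])]
```

View pics/c2.png

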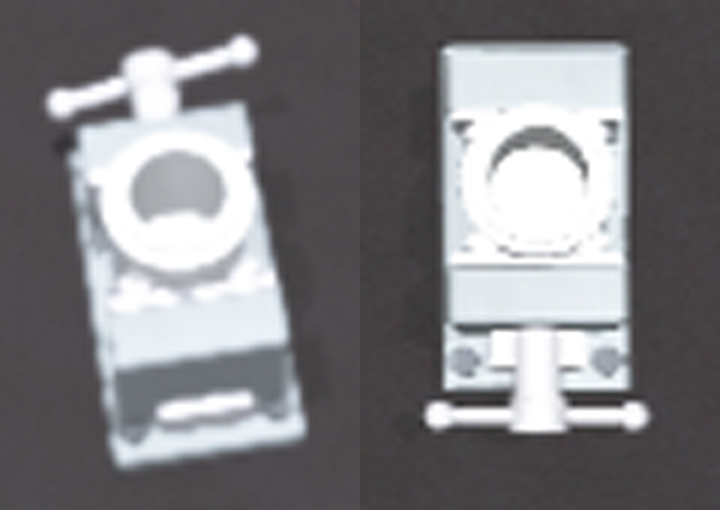

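The crop shows the housing's mouth centred at about (178,190) in the scene crop and (538,176) in the top crop. The vice screw points towards -x.

```bash
python3 - <<'E'
from h import *
s,t=cam('scene'),cam('top')
p=(270+178/6,180+190/6);q=(300+178/6,175+176/6)
print(tri([(s,p),(t,q)]),onz(s,p,.12).round(4),onz(t,q,.12).round(4))
# objects on bench, top view full px = shown/0.75
for n,u,v in [('can',193,407),('tape',268,409),('orange',307,413),('red',340,402),('tray',165,498),('meter',180,440),('bluebox',281,380),('panel',345,515)]:
    print(n,onz(t,(u/.75,(v-300)/.75),.03).round(3))
E
```

```text
(array([0.53403205, 0.10040556, 0.11649274]), [array([-0.2,  0. ]), array([-0.2, -0. ])]) [0.536  0.1009 0.12  ] [0.5335 0.0998 0.12  ]
can [0.728 0.311 0.03 ]
tape [0.72  0.017 0.03 ]
orange [ 0.704 -0.135  0.03 ]
red [ 0.748 -0.265  0.03 ]
tray [0.375 0.407 0.03 ]
meter [0.596 0.358 0.03 ]
bluebox [ 0.838 -0.036  0.03 ]
panel [ 0.315 -0.263  0.03 ]
```

```bash
cat >> h.py <<'E'
YAW=np.deg2rad(-8.85); ry=np.array([np.cos(YAW),np.sin(YAW),0]); rx=np.array([np.sin(YAW),-np.cos(YAW),0]); ez=np.array([0,0,1.])
def RB(tilt):
    a=np.deg2rad(tilt); z=np.sin(a)*rx-np.cos(a)*ez; y=-ry
    return np.column_stack([np.cross(y,z),y,z])
def rows(wps,start=None,v=.06,w=9.):
    o=robot.get_obs()
    p,R=start if start else (o['ee_pos'],Ro.from_quat(o['ee_rot']).as_matrix())
    p=np.array(p,float);k=0;out=[]
    for P,Q,*vv in wps:
        P=np.array(P,float);Q=R if Q is None else Q; vv=vv[0] if vv else v
        d=P-p; rv=Ro.from_matrix(R.T@Q).as_rotvec(degrees=True)
        n=max(1,int(np.ceil(max(np.linalg.norm(d)/vv,np.linalg.norm(rv)/w)-1e-6)))
        p0,R0=p.copy(),R.copy()
        for i in range(n):
            s=R.T@(p0+d*(i+1)/n-p); 
            r=dict(zip(['x','y','z','ax','ay','az'],[*s.round(4),*(rv/n/8).round(3)]))
            r={k:float(v) for k,v in r.items() if abs(v)>4e-4}
            p=p+R@np.array([r.get(k,0) for k in 'xyz']); R=R@Ro.from_rotvec([8*r.get(k,0) for k in('ax','ay','az')],degrees=True).as_matrix()
            out.append(r)
    import json
    print(len(out)); 
    for r in out: print(json.dumps(r)+',')
    print('end',p.round(4)); return p,R
E
python3 - <<'E'
from h import *
p=robot.get_obs()['ee_pos']
rows([((p[0],p[1],.53),None),((.50,-.03,.50),RB(0))])
E
```

```text
16
{"z": -0.0599},
{"z": -0.0599},
{"z": -0.0599},
{"z": -0.0599},
{"z": -0.06},
{"x": -0.0401, "y": 0.0399, "z": 0.0028, "ax": 0.001, "az": -0.641},
{"x": -0.0436, "y": 0.0361, "z": 0.0028, "ax": 0.001, "az": -0.641},
{"x": -0.0466, "y": 0.0321, "z": 0.0027, "ax": 0.001, "az": -0.641},
{"x": -0.0492, "y": 0.0278, "z": 0.0028, "ax": 0.001, "az": -0.641},
{"x": -0.0516, "y": 0.0232, "z": 0.0028, "ax": 0.001, "az": -0.641},
{"x": -0.0534, "y": 0.0186, "z": 0.0027, "ax": 0.001, "az": -0.641},
{"x": -0.0549, "y": 0.0137, "z": 0.0028, "ax": 0.001, "az": -0.641},
{"x": -0.0559, "y": 0.0088, "z": 0.0028, "ax": 0.001, "az": -0.641},
{"x": -0.0565, "y": 0.0038, "z": 0.0027, "ax": 0.001, "az": -0.641},
{"x": -0.0565, "y": -0.0014, "z": 0.0028, "ax": 0.001, "az": -0.641},
{"x": -0.0562, "y": -0.0063, "z": 0.0027, "ax": 0.001, "az": -0.641},
end [ 0.4999 -0.03    0.5   ]
```

Request:
servo_tool:
  motion:
    - {"z": -0.06}
    - {"z": -0.06}
    - {"z": -0.06}
    - {"z": -0.06}
    - {"z": -0.06}
    - {"x": -0.04,"y": 0.04,"z": 0.003,"az": -0.64}
    - {"x": -0.0435,"y": 0.036,"z": 0.003,"az": -0.64}
    - {"x": -0.0465,"y": 0.032,"z": 0.003,"az": -0.64}
    - {"x": -0.049,"y": 0.028,"z": 0.003,"az": -0.64}
    - {"x": -0.0515,"y": 0.023,"z": 0.003,"az": -0.64}
    - {"x": -0.0535,"y": 0.0185,"z": 0.003,"az": -0.64}
    - {"x": -0.055,"y": 0.0135,"z": 0.003,"az": -0.64}
    - {"x": -0.056,"y": 0.009,"z": 0.003,"az": -0.64}
    - {"x": -0.0565,"y": 0.004,"z": 0.003,"az": -0.64}
    - {"x": -0.0565,"y": -0.0015,"z": 0.003,"az": -0.64}
    - {"x": -0.056,"y": -0.0065,"z": 0.003,"az": -0.64}

```text
validation failed for argument at $.mo...
```

Request:
servo_tool:
  motion:
    - {"x": 0,"y": 0,"z": -0.06,"ax": 0,"ay": 0,"az": 0,"claw": 1}

```text
clock: 0.22
ee_pos: [0.2813, -0.6106, 0.2858]
ee_rot: [-0.214, 0.977, 0.005, -0.002]
ft_force: [1.3, -0.9, 0.4]
gripper_width: 1.002
grip_force: 0.0
```

Request:
servo_tool:
  motion:
    - {"x": 0,"y": 0,"z": -0.06,"ax": 0,"ay": 0,"az": 0,"claw": 1}
    - {"x": 0,"y": 0,"z": -0.06,"ax": 0,"ay": 0,"az": 0,"claw": 1}
    - {"x": 0,"y": 0,"z": -0.06,"ax": 0,"ay": 0,"az": 0,"claw": 1}
    - {"x": 0,"y": 0,"z": -0.06,"ax": 0,"ay": 0,"az": 0,"claw": 1}
    - {"x": -0.04,"y": 0.04,"z": 0.003,"ax": 0,"ay": 0,"az": -0.64,"claw": 1}
    - {"x": -0.0435,"y": 0.036,"z": 0.003,"ax": 0,"ay": 0,"az": -0.64,"claw": 1}
    - {"x": -0.0465,"y": 0.032,"z": 0.003,"ax": 0,"ay": 0,"az": -0.64,"claw": 1}
    - {"x": -0.049,"y": 0.028,"z": 0.003,"ax": 0,"ay": 0,"az": -0.64,"claw": 1}
    - {"x": -0.0515,"y": 0.023,"z": 0.003,"ax": 0,"ay": 0,"az": -0.64,"claw": 1}
    - {"x": -0.0535,"y": 0.0185,"z": 0.003,"ax": 0,"ay": 0,"az": -0.64,"claw": 1}
    - {"x": -0.055,"y": 0.0135,"z": 0.003,"ax": 0,"ay": 0,"az": -0.64,"claw": 1}
    - {"x": -0.056,"y": 0.009,"z": 0.003,"ax": 0,"ay": 0,"az": -0.64,"claw": 1}
    - {"x": -0.0565,"y": 0.004,"z": 0.003,"ax": 0,"ay": 0,"az": -0.64,"claw": 1}
    - {"x": -0.0565,"y": -0.0015,"z": 0.003,"ax": 0,"ay": 0,"az": -0.64,"claw": 1}
    - {"x": -0.056,"y": -0.0065,"z": 0.003,"ax": 0,"ay": 0,"az": -0.64,"claw": 1}
    - {"x": 0,"y": 0,"z": 0,"ax": 0,"ay": 0,"az": 0,"claw": 1}

```text
clock: 2.22
ee_pos: [0.5009, -0.0273, 0.4966]
ee_rot: [-0.652, 0.758, 0.001, -0.001]
ft_force: [-0.3, -0.7, 1.1]
gripper_width: 1.003
grip_force: 0.0
```

```bash
python3 - <<'E'
from h import *
import pickle
c=cam('wrist'); pickle.dump(c,open('cv.pkl','wb')); im=save('wrist','w1.png')
u=proj(c,(.535,.1,.12)); print(u, proj(c,(.535+.023,.1,.12))-u, robot.get_obs()['joint_positions'].round(2))
u=u.astype(int); a=im[u[1]-40:u[1]+40,u[0]-50:u[0]+50,::-1]; cv2.imwrite('pics/w1c.png',cv2.resize(a,None,fx=7,fy=7,interpolation=cv2.INTER_CUBIC)); print(u)
G=np.array([.6207,-.279,.208]); R=RB(43); z=R[:,2]
rows([(G-.13*z,R)])
E
```

```text
[304.00265516 229.53622747] [-14.20369097   2.03899445] [ 0.33  0.01  0.16 -0.   -1.73 -0.49]
[304 229]
5
{"x": 0.028, "y": -0.0315, "z": 0.0388, "ax": 0.002, "ay": 1.074, "az": 0.003},
{"x": 0.0219, "y": -0.0315, "z": 0.0426, "ax": 0.002, "ay": 1.074, "az": 0.003},
{"x": 0.0153, "y": -0.0315, "z": 0.0453, "ax": 0.002, "ay": 1.074, "az": 0.003},
{"x": 0.0083, "y": -0.0315, "z": 0.0472, "ax": 0.002, "ay": 1.074, "az": 0.003},
{"x": 0.0011, "y": -0.0314, "z": 0.0478, "ax": 0.002, "ay": 1.074, "az": 0.003},
end [ 0.6343 -0.1913  0.3031]
```

View pics/w1c.png

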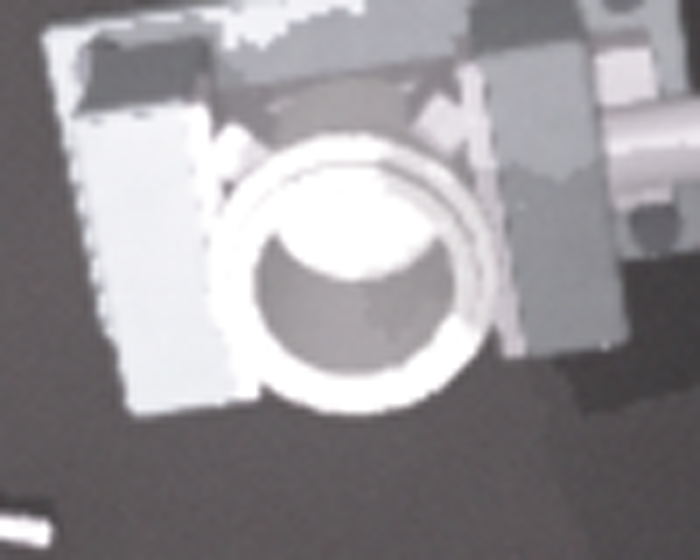

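The mouth is sharp here. The bore ellipse centre is at crop (356,273), about pixel (304.4,227.6) in the wrist image, within 2 px of the prediction.

```bash
python3 - <<'E'
from h import *
import pickle
s,t,w=cam('scene'),cam('top'),pickle.load(open('cv.pkl','rb'))
o=-.42
p=(270+178/6+o,180+190/6+o);q=(300+178/6+o,175+176/6+o);r=(304.4,227.6)
print(tri([(s,p),(t,q),(w,r)]),onz(s,p,.12).round(4),onz(t,q,.12).round(4),onz(w,r,.12).round(4))
for n,p,q in [('big',(113,398),(553,95)),('flat',(155,235),(540,302)),('thin',(193,90),(518,515)),('bigcross',(88,368),(587,78)),('flatcross',(130,198),(572,290)),('thincross',(168,46),(556,515))]:
    X,e=tri([(s,np.array(S(*p))+o),(t,np.array(T(*q))+o)]); print(n,X.round(4),onz(s,np.array(S(*p))+o,.26).round(4),onz(t,np.array(T(*q))+o,.26).round(4))
E
```

```text
(array([0.53413385, 0.09968774, 0.11715671]), [array([-0.1,  0.4]), array([0.5, 0.3]), array([0.1, 1. ])]) [0.5346 0.1    0.12  ] [0.5346 0.1009 0.12  ] [0.5339 0.0968 0.12  ]
big [ 0.6215 -0.2776  0.2603] [ 0.6211 -0.279   0.26  ] [ 0.6215 -0.2764  0.26  ]
flat [ 0.5234 -0.2634  0.2589] [ 0.5241 -0.2629  0.26  ] [ 0.5232 -0.263   0.26  ]
thin [ 0.4254 -0.2472  0.2561] [ 0.4281 -0.2466  0.26  ] [ 0.4253 -0.2448  0.26  ]
bigcross [ 0.6206 -0.2789  0.2951] [ 0.6012 -0.2932  0.26  ] [ 0.6297 -0.2965  0.26  ]
flatcross [ 0.5234 -0.2631  0.2983] [ 0.4974 -0.278   0.26  ] [ 0.5289 -0.2814  0.26  ]
thincross [ 0.4244 -0.2483  0.2985] [ 0.3934 -0.2626  0.26  ] [ 0.4253 -0.266   0.26  ]
```

Request:
servo_tool:
  motion:
    - {"x": 0.028,"y": -0.0315,"z": 0.039,"ax": 0,"ay": 1.075,"az": 0,"claw": 1}
    - {"x": 0.022,"y": -0.0315,"z": 0.0425,"ax": 0,"ay": 1.075,"az": 0,"claw": 1}
    - {"x": 0.0155,"y": -0.0315,"z": 0.0455,"ax": 0,"ay": 1.075,"az": 0,"claw": 1}
    - {"x": 0.0085,"y": -0.0315,"z": 0.047,"ax": 0,"ay": 1.075,"az": 0,"claw": 1}
    - {"x": 0.001,"y": -0.0315,"z": 0.048,"ax": 0,"ay": 1.075,"az": 0,"claw": 1}
    - {"x": 0,"y": 0,"z": 0,"ax": 0,"ay": 0,"az": 0,"claw": 1}
    - {"x": 0,"y": 0,"z": 0,"ax": 0,"ay": 0,"az": 0,"claw": 1}

```text
refused, turn out of range in row 1
```

```bash
sed -i 's/w=9\./w=7.9/; s/    for r in out: print.*/    for r in out: print(json.dumps({**dict.fromkeys(["x","y","z","ax","ay","az"],0),**r}))/' h.py; python3 - <<'E'
from h import *
G=np.array([.621,-.278,.208]); R=RB(43); z=R[:,2]
rows([(G-.13*z,R)])
E
```

```text
6
{"x": 0.0232, "y": -0.0263, "z": 0.0323, "ax": 0.002, "ay": 0.895, "az": 0.003}
{"x": 0.0189, "y": -0.0262, "z": 0.035, "ax": 0.002, "ay": 0.895, "az": 0.003}
{"x": 0.0144, "y": -0.0263, "z": 0.0371, "ax": 0.002, "ay": 0.895, "az": 0.003}
{"x": 0.0097, "y": -0.0263, "z": 0.0386, "ax": 0.002, "ay": 0.895, "az": 0.003}
{"x": 0.0048, "y": -0.0262, "z": 0.0395, "ax": 0.002, "ay": 0.895, "az": 0.003}
{"x": 0, "y": -0.0263, "z": 0.0398, "ax": 0.002, "ay": 0.895, "az": 0.003}
end [ 0.6347 -0.1905  0.3032]
```

Request:
servo_tool:
  motion:
    - {"x": 0.023,"y": -0.0263,"z": 0.0323,"ax": 0,"ay": 0.895,"az": 0,"claw": 1}
    - {"x": 0.019,"y": -0.0263,"z": 0.035,"ax": 0,"ay": 0.895,"az": 0,"claw": 1}
    - {"x": 0.0145,"y": -0.0263,"z": 0.037,"ax": 0,"ay": 0.895,"az": 0,"claw": 1}
    - {"x": 0.0097,"y": -0.0263,"z": 0.0386,"ax": 0,"ay": 0.895,"az": 0,"claw": 1}
    - {"x": 0.0048,"y": -0.0263,"z": 0.0395,"ax": 0,"ay": 0.895,"az": 0,"claw": 1}
    - {"x": 0,"y": -0.0263,"z": 0.04,"ax": 0,"ay": 0.895,"az": 0,"claw": 1}
    - {"x": 0,"y": 0,"z": 0,"ax": 0,"ay": 0,"az": 0,"claw": 1}
    - {"x": 0,"y": 0,"z": 0,"ax": 0,"ay": 0,"az": 0,"claw": 1}

```text
clock: 3.28
ee_pos: [0.6343, -0.1933, 0.3051]
ee_rot: [-0.604, 0.708, -0.238, -0.278]
ft_force: [0.1, 0.3, 1.1]
gripper_width: 1.0
grip_force: 0.0
```

```bash
python3 - <<'E'
from h import *
import pickle
o=robot.get_obs(); print(o['ee_pos'],(Ro.from_quat(o['ee_rot']).as_matrix()-RB(43)).round(3).tolist())
c=cam('wrist'); pickle.dump(c,open('cb.pkl','wb')); im=save('wrist','w2.png')
for n,d in [('seat',0),('htop',.04),('grip',.092),('hbot',.125),('tip',.195)]: print(n,proj(c,(.621,-.278,.3-d)).round(1))
E
```

```text
[ 0.63432862 -0.19327515  0.30505311] [[-0.003, 0.0, -0.001], [-0.001, 0.003, 0.001], [-0.001, -0.001, -0.001]]
seat [313.8 117.5]
htop [313.8 156.4]
grip [313.8 192.3]
hbot [313.9 209.6]
tip [313.9 237.3]
```

View pics/w2.png

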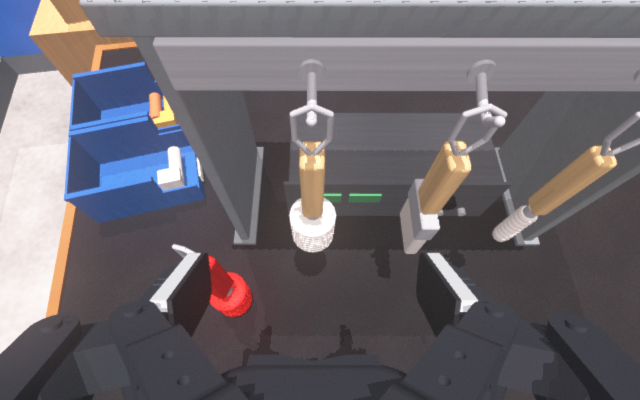

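The wrist view shows the big brush at column ~313: hook tip (312,117), handle top ~(313,146), white head ~(313,225). The flat brush is at (440,190), the thin one at (560,190), and the red decoy at (230,290). I'll overlay the model on a crop to check the height.

```bash
python3 - <<'E'
from h import *
import pickle
c=pickle.load(open('cb.pkl','rb')); im=cv2.imread('pics/w2.png')
k=5; a=cv2.resize(im[60:260,250:375],None,fx=3,fy=3,interpolation=cv2.INTER_CUBIC); b=a.copy()
f=lambda X:tuple(int(v) for v in ((proj(c,X)-[250,60]+.5)*3-.5))
B=np.array([.621,-.278,.3])
for d in(.04,.125):
    q=[f(B-[0,0,d]+sx*.012*rx+sy*.009*ry) for sx,sy in((-1,-1),(-1,1),(1,1),(1,-1))]
    cv2.polylines(b,[np.array(q)],True,(0,255,0),1)
for X in (B+.006*rx,B-.006*rx,B-.014*rx+[0,0,.01],B-[0,0,.032]): cv2.circle(b,f(X),3,(0,0,255),1)
cv2.imwrite('pics/w2c.png',np.hstack([a,b]))
E
```

```text
(no output)
```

View pics/w2c.png

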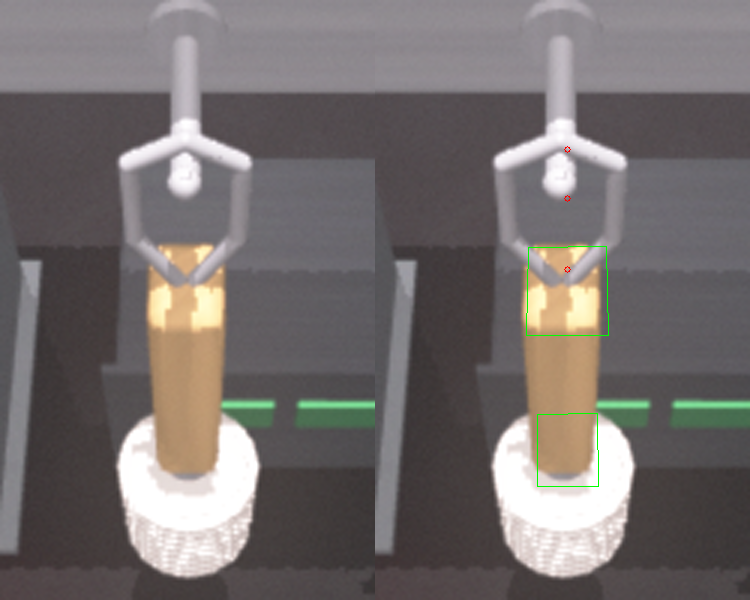

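The overlay fits to within about 1-2 mm: hook tip at crop (558,183), handle columns 523-600. The brush lies ~1 mm left of the estimate, so I'll use x 0.620, y -0.279. Moving in.

```bash
python3 - <<'E'
from h import *
G=np.array([.620,-.279,.208]); R=RB(43); z=R[:,2]
rows([(G-.05*z,R),(G+.0187*z,R,.03)])
E
```

```text
5
{"x": -0.0014, "y": 0.0006, "z": 0.0406, "ax": -0.001, "ay": 0.009, "az": -0.014}
{"x": -0.0015, "y": 0.0006, "z": 0.0407, "ax": -0.001, "ay": 0.009, "az": -0.014}
{"x": 0, "y": 0, "z": 0.0229, "ax": 0, "ay": 0, "az": 0}
{"x": 0, "y": 0, "z": 0.0229, "ax": 0, "ay": 0, "az": 0}
{"x": 0, "y": 0, "z": 0.0229, "ax": 0, "ay": 0, "az": 0}
end [ 0.6181 -0.2916  0.1943]
```

Request:
servo_tool:
  motion:
    - {"x": -0.0015,"y": 0.0006,"z": 0.0405,"ax": 0,"ay": 0.01,"az": -0.015,"claw": 1}
    - {"x": -0.0015,"y": 0.0006,"z": 0.0405,"ax": 0,"ay": 0.01,"az": -0.015,"claw": 1}
    - {"x": 0,"y": 0,"z": 0.023,"ax": 0,"ay": 0,"az": 0,"claw": 1}
    - {"x": 0,"y": 0,"z": 0.023,"ax": 0,"ay": 0,"az": 0,"claw": 1}
    - {"x": 0,"y": 0,"z": 0.023,"ax": 0,"ay": 0,"az": 0,"claw": 1}
    - {"x": 0,"y": 0,"z": 0,"ax": 0,"ay": 0,"az": 0,"claw": 0.2}
    - {"x": 0,"y": 0,"z": 0,"ax": 0,"ay": 0,"az": 0,"claw": -0.2}
    - {"x": 0,"y": 0,"z": 0,"ax": 0,"ay": 0,"az": 0,"claw": -0.4}
  squeeze: 40

```text
clock: 4.32
ee_pos: [0.6186, -0.2907, 0.1941]
ee_rot: [-0.606, 0.706, -0.239, -0.279]
ft_force: [-0.1, -0.4, 0.2]
gripper_width: 0.38
grip_force: 0.0
```

```bash
python3 - <<'E'
from h import *
o=robot.get_obs(); print(o['ee_pos'],o['gripper_width'],o['ft_force'].round(1))
save('wrist','w3.png')
im=cv2.imread('pics/w3.png'); cv2.imwrite('pics/w3c.png',cv2.resize(im[60:400,180:450],None,fx=1.75,fy=1.75,interpolation=cv2.INTER_CUBIC))
E
```

```text
[ 0.61855821 -0.2906878   0.19412757] 0.3797954953145585 [-0.1 -0.4  0.2]
```

View pics/w3c.png

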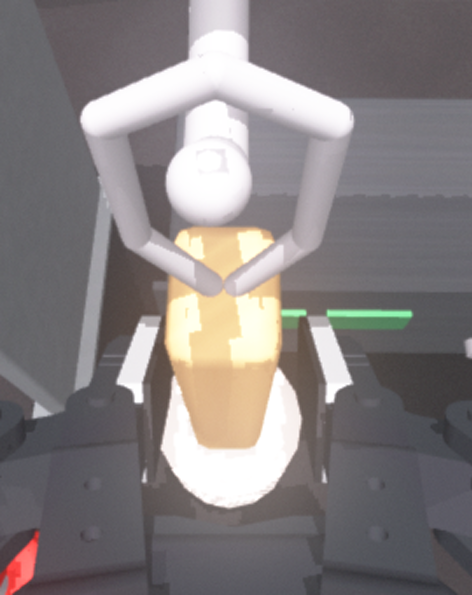

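Both pads straddle the handle; the handle sits ~1 mm left of the finger centre (column 227 against 232). I'll shift 1 mm and close.

Request:
servo_tool:
  motion:
    - {"x": 0,"y": -0.001,"z": 0,"ax": 0,"ay": 0,"az": 0,"claw": -0.5}
    - {"x": 0,"y": 0,"z": 0,"ax": 0,"ay": 0,"az": 0,"claw": -1}
    - {"x": 0,"y": 0,"z": 0,"ax": 0,"ay": 0,"az": 0,"claw": -1}
    - {"x": 0,"y": 0,"z": 0,"ax": 0,"ay": 0,"az": 0,"claw": -1}
    - {"x": 0,"y": 0,"z": 0,"ax": 0,"ay": 0,"az": 0,"claw": -1}
  squeeze: 40

```text
clock: 5.0
ee_pos: [0.619, -0.2914, 0.1929]
ee_rot: [-0.606, 0.706, -0.239, -0.28]
ft_force: [2.0, 1.5, 3.5]
gripper_width: 0.205
grip_force: 42.7
```

```bash
python3 - <<'E'
from h import *
o=robot.get_obs(); print(o['ee_pos'].tolist(),o['ee_rot'].tolist(),o['gripper_width'],o['grip_force'],o['ft_force'].round(1),o['torque'].round(2))
np.save('hang.npy',np.r_[o['ee_pos'],o['ee_rot']])
p=o['ee_pos']; R=Ro.from_quat(o['ee_rot']).as_matrix()
P=rows([(p+.019*ez,R,.01),(p+.019*ez-.045*rx,R,.015)])
# to above bore: brush offset from TCP
off=-.0187*R[:,2]  # TCP->grip
bore=np.array([.5343,.099,0]); 
tcp=bore+[0,0,.135+.103]-off   # tip at z .135
print('above',tcp.round(4))
rows([(P[0]+[0,0,.04],R),(tcp+[0,0,.06],R),(tcp,R)],start=P)
E
```

```text
[0.6190470278014678, -0.2913738241551204, 0.19288983940381044] [-0.6059608367319878, 0.705500253545219, -0.23853663240692588, -0.2796088904070542] 0.20530936324257762 42.725898027420044 [2.  1.5 3.5] [ 1.54 -0.51  0.34]
5
{"x": 0.0065, "y": 0, "z": -0.0069, "ax": 0, "ay": 0, "az": 0}
{"x": 0.0065, "y": 0, "z": -0.007, "ax": 0, "ay": 0, "az": 0}
{"x": -0.011, "y": 0, "z": -0.0102, "ax": 0, "ay": 0, "az": 0}
{"x": -0.0109, "y": 0, "z": -0.0103, "ax": 0, "ay": 0, "az": 0}
{"x": -0.011, "y": 0, "z": -0.0102, "ax": 0, "ay": 0, "az": 0}
end [ 0.6259 -0.2469  0.2118]
above [0.5323 0.0864 0.2244]
9
{"x": 0.0273, "y": 0, "z": -0.0292, "ax": 0, "ay": 0, "az": 0}
{"x": -0.0347, "y": 0.0239, "z": -0.0398, "ax": 0, "ay": 0, "az": 0}
{"x": -0.0346, "y": 0.0239, "z": -0.0399, "ax": 0, "ay": 0, "az": 0}
{"x": -0.0347, "y": 0.0238, "z": -0.0398, "ax": 0, "ay": 0, "az": 0}
{"x": -0.0347, "y": 0.0239, "z": -0.0398, "ax": 0, "ay": 0, "az": 0}
{"x": -0.0346, "y": 0.0239, "z": -0.0398, "ax": 0, "ay": 0, "az": 0}
{"x": -0.0347, "y": 0.0239, "z": -0.0399, "ax": 0, "ay": 0, "az": 0}
{"x": -0.0205, "y": 0, "z": 0.0219, "ax": 0, "ay": 0, "az": 0}
{"x": -0.0205, "y": 0, "z": 0.0219, "ax": 0, "ay": 0, "az": 0}
end [0.5322 0.0864 0.2244]
```

Request:
servo_tool:
  motion:
    - {"x": 0.0033,"y": 0,"z": -0.0035,"ax": 0,"ay": 0,"az": 0,"claw": -1}
    - {"x": 0.0033,"y": 0,"z": -0.0035,"ax": 0,"ay": 0,"az": 0,"claw": -1}
    - {"x": 0.0033,"y": 0,"z": -0.0035,"ax": 0,"ay": 0,"az": 0,"claw": -1}
    - {"x": 0.0033,"y": 0,"z": -0.0035,"ax": 0,"ay": 0,"az": 0,"claw": -1}
    - {"x": 0,"y": 0,"z": 0,"ax": 0,"ay": 0,"az": 0,"claw": -1}

```text
clock: 5.62
ee_pos: [0.6188, -0.2915, 0.2123]
ee_rot: [-0.606, 0.706, -0.238, -0.279]
ft_force: [0.0, -0.8, -0.4]
gripper_width: 0.2
grip_force: 42.1
```

Request:
servo_tool:
  motion:
    - {"x": -0.0082,"y": 0,"z": -0.0077,"ax": 0,"ay": 0,"az": 0,"claw": -1}
    - {"x": -0.0082,"y": 0,"z": -0.0077,"ax": 0,"ay": 0,"az": 0,"claw": -1}
    - {"x": -0.0082,"y": 0,"z": -0.0077,"ax": 0,"ay": 0,"az": 0,"claw": -1}
    - {"x": -0.0082,"y": 0,"z": -0.0077,"ax": 0,"ay": 0,"az": 0,"claw": -1}
    - {"x": 0,"y": 0,"z": 0,"ax": 0,"ay": 0,"az": 0,"claw": -1}

```text
clock: 6.25
ee_pos: [0.6261, -0.2459, 0.2118]
ee_rot: [-0.606, 0.705, -0.238, -0.28]
ft_force: [-0.1, 0.8, -1.2]
gripper_width: 0.207
grip_force: 42.1
```

```bash
python3 - <<'E'
from h import *
h=np.load('hang.npy'); o=robot.get_obs(); print(((o['ee_pos']-h[:3])@np.c_[rx,ry,ez]).round(4), o['ft_force'].round(1),o['torque'].round(2))
p=o['ee_pos']; R=Ro.from_quat(o['ee_rot']).as_matrix()
tcp=np.array([.5343,.099,.135+.103])+.0187*R[:,2]; print(tcp)
rows([(p+[0,0,.03],R),(tcp+[0,0,.02],R,.058)])
E
```

```text
[-0.046  -0.      0.0189] [-0.1  0.8 -1.2] [ 2.44 -0.37  0.01]
[0.53233327 0.08637048 0.22435019]
7
{"x": 0.0205, "y": 0, "z": -0.0219, "ax": 0, "ay": 0, "az": 0}
{"x": -0.038, "y": 0.0238, "z": -0.0361, "ax": 0, "ay": 0, "az": 0}
{"x": -0.038, "y": 0.0239, "z": -0.036, "ax": 0, "ay": 0, "az": 0}
{"x": -0.038, "y": 0.0238, "z": -0.0361, "ax": 0, "ay": 0, "az": 0}
{"x": -0.038, "y": 0.0238, "z": -0.0361, "ax": 0, "ay": 0, "az": 0}
{"x": -0.038, "y": 0.0238, "z": -0.036, "ax": 0, "ay": 0, "az": 0}
{"x": -0.038, "y": 0.0239, "z": -0.0361, "ax": 0, "ay": 0, "az": 0}
end [0.5323 0.0864 0.2443]
```

Request:
servo_tool:
  motion:
    - {"x": 0.0205,"y": 0,"z": -0.022,"ax": 0,"ay": 0,"az": 0,"claw": -1}
    - {"x": -0.026,"y": 0.016,"z": -0.024,"ax": 0,"ay": 0,"az": 0,"claw": -1}
    - {"x": -0.038,"y": 0.024,"z": -0.036,"ax": 0,"ay": 0,"az": 0,"claw": -1}
    - {"x": -0.038,"y": 0.024,"z": -0.036,"ax": 0,"ay": 0,"az": 0,"claw": -1}
    - {"x": -0.038,"y": 0.024,"z": -0.036,"ax": 0,"ay": 0,"az": 0,"claw": -1}
    - {"x": -0.038,"y": 0.024,"z": -0.036,"ax": 0,"ay": 0,"az": 0,"claw": -1}
    - {"x": -0.028,"y": 0.018,"z": -0.027,"ax": 0,"ay": 0,"az": 0,"claw": -1}
    - {"x": -0.022,"y": 0.013,"z": -0.021,"ax": 0,"ay": 0,"az": 0,"claw": -1}
    - {"x": 0,"y": 0,"z": 0,"ax": 0,"ay": 0,"az": 0,"claw": -1}
    - {"x": 0,"y": 0,"z": 0,"ax": 0,"ay": 0,"az": 0,"claw": -1}

```text
clock: 7.5
ee_pos: [0.532, 0.0849, 0.244]
ee_rot: [-0.606, 0.706, -0.238, -0.28]
ft_force: [0.2, -0.1, -1.5]
gripper_width: 0.205
grip_force: 42.2
```

```bash
python3 - <<'E'
from h import *
o=robot.get_obs(); print(o['ee_pos'].round(4), o['ft_force'].round(1),o['torque'].round(2))
a=save('scene','s1.png');b=save('top','t1.png');w=save('wrist','w4.png')
s,t,c=cam('scene'),cam('top'),cam('wrist')
R=Ro.from_quat(o['ee_rot']).as_matrix(); g=o['ee_pos']-.0187*R[:,2]; tip=g-[0,0,.103]; m=np.array([.5343,.099,.12])
out=[]
for im,k,(w_,h_) in ((a,s,(52,75)),(b,t,(52,75)),(w,c,(110,150))):
    u=proj(k,tip+[0,0,.03]).astype(int); im=im[:,:,::-1].copy()
    x0,y0=max(u[0]-w_//2,0),max(u[1]-h_//2,0); q=im[y0:y0+h_,x0:x0+w_]; f=260/q.shape[1]; q=cv2.resize(q,None,fx=f,fy=f,interpolation=cv2.INTER_CUBIC)
    for X in (tip,m): cv2.circle(q,tuple(((proj(k,X)-[x0,y0]+.5)*f).astype(int)),3,(0,0,255) if X is m else (0,255,0),1)
    out.append(cv2.copyMakeBorder(q,0,380-min(380,q.shape[0]),0,0,0)[:380]); print(q.shape,x0,y0,f)
cv2.imwrite('pics/c4.png',np.hstack(out)); print(tip,g)
E
```

```text
[0.532  0.0849 0.244 ] [ 0.2 -0.1 -1.5] [ 2.44 -0.36  0.  ]
(375, 260, 3) 271 161 5.0
(375, 260, 3) 304 163 5.0
(355, 260, 3) 259 237 2.3636363636363638
[0.53403257 0.09751787 0.15468162] [0.53403257 0.09751787 0.25768162]
```

View pics/c4.png

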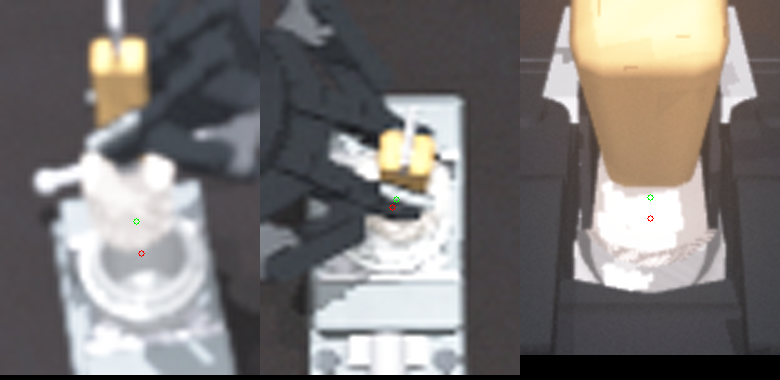

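```bash
python3 - <<'E'
from h import *
o=robot.get_obs();R=Ro.from_quat(o['ee_rot']).as_matrix(); g=o['ee_pos']-.0187*R[:,2]
for n,x0,y0 in(('scene',271,161),('top',304,163)):
  for nm,d in (('loopbot',.06),('htop',.052),('grip',0),('hbot',-.033),('headtop',-.048),('tip',-.103)): print(n,nm,((proj(cam(n),g+[0,0,d])-[x0,y0]+.5)*5).round(0))
  print(((proj(cam(n),(.5343,.099,.12))-[x0,y0]+.5)*5).round(0))
  print('5mm y',((proj(cam(n),g+[0,.005,-.05])-proj(cam(n),g-[0,0,.05]))*5).round(1))
E
```

```text
scene loopbot [122.  43.]
scene htop [123.  53.]
scene grip [127. 115.]
scene hbot [130. 151.]
scene headtop [131. 167.]
scene tip [135. 222.]
[142. 254.]
5mm y [10.  -1.4]
top loopbot [145. 149.]
top htop [144. 152.]
top grip [142. 170.]
top hbot [141. 180.]
top headtop [140. 184.]
top tip [138. 199.]
[132. 208.]
5mm y [-10.4  -0. ]
```

In the scene crop the head spans columns 80-172 (centre ~126) and the mouth centre is ~141. The brush therefore sits ~4 mm towards -y and ~3 mm higher in the hand than assumed. In the wrist crop the mouth is symmetric about the head (590/712), so x is fine. I'll shift +4 mm in y and go down.

Request:
servo_tool:
  motion:
    - {"x": -0.0029,"y": 0.0006,"z": -0.0027,"ax": 0,"ay": 0,"az": 0,"claw": -1}
    - {"x": -0.0068,"y": 0,"z": 0.0073,"ax": 0,"ay": 0,"az": 0,"claw": -1}
    - {"x": -0.0068,"y": 0,"z": 0.0073,"ax": 0,"ay": 0,"az": 0,"claw": -1}
    - {"x": -0.0034,"y": 0,"z": 0.0037,"ax": 0,"ay": 0,"az": 0,"claw": -1}
    - {"x": -0.0034,"y": 0,"z": 0.0037,"ax": 0,"ay": 0,"az": 0,"claw": -1}
    - {"x": -0.002,"y": 0,"z": 0.0022,"ax": 0,"ay": 0,"az": 0,"claw": -1}
    - {"x": -0.00137,"y": 0,"z": 0.00146,"ax": 0,"ay": 0,"az": 0,"claw": -1}
    - {"x": -0.00137,"y": 0,"z": 0.00146,"ax": 0,"ay": 0,"az": 0,"claw": -1}
    - {"x": -0.00137,"y": 0,"z": 0.00146,"ax": 0,"ay": 0,"az": 0,"claw": -1}
    - {"x": -0.00137,"y": 0,"z": 0.00146,"ax": 0,"ay": 0,"az": 0,"claw": -1}
    - {"x": -0.00137,"y": 0,"z": 0.00146,"ax": 0,"ay": 0,"az": 0,"claw": -1}

```text
clock: 9.02
ee_pos: [0.532, 0.089, 0.2011]
ee_rot: [-0.606, 0.706, -0.238, -0.28]
ft_force: [-0.1, -0.4, -0.8]
gripper_width: 0.203
grip_force: 42.2
```

Request:
servo_tool:
  motion:
    - {"x": -0.00137,"y": 0,"z": 0.00146,"ax": 0,"ay": 0,"az": 0,"claw": -1}
    - {"x": -0.00137,"y": 0,"z": 0.00146,"ax": 0,"ay": 0,"az": 0,"claw": -1}
    - {"x": -0.00137,"y": 0,"z": 0.00146,"ax": 0,"ay": 0,"az": 0,"claw": -1}
    - {"x": -0.00137,"y": 0,"z": 0.00146,"ax": 0,"ay": 0,"az": 0,"claw": -1}
    - {"x": -0.00137,"y": 0,"z": 0.00146,"ax": 0,"ay": 0,"az": 0,"claw": -1}
    - {"x": -0.00137,"y": 0,"z": 0.00146,"ax": 0,"ay": 0,"az": 0,"claw": -1}
    - {"x": -0.00137,"y": 0,"z": 0.00146,"ax": 0,"ay": 0,"az": 0,"claw": -1}
    - {"x": -0.00137,"y": 0,"z": 0.00146,"ax": 0,"ay": 0,"az": 0,"claw": -1}
    - {"x": -0.00137,"y": 0,"z": 0.00146,"ax": 0,"ay": 0,"az": 0,"claw": -1}
    - {"x": -0.00137,"y": 0,"z": 0.00146,"ax": 0,"ay": 0,"az": 0,"claw": -1}

```text
clock: 10.28
ee_pos: [0.5319, 0.089, 0.181]
ee_rot: [-0.606, 0.706, -0.238, -0.28]
ft_force: [-0.3, -0.1, -1.3]
gripper_width: 0.209
grip_force: 42.2
```

```bash
python3 - <<'E'
from h import *
o=robot.get_obs(); print(o['ee_pos'].round(4), o['ft_force'].round(2),o['torque'].round(3))
a=save('scene','s2.png')[:,:,::-1];b=save('top','t2.png')[:,:,::-1]
cv2.imwrite('pics/c5.png',np.hstack([cv2.resize(q,None,fx=6,fy=6,interpolation=cv2.INTER_CUBIC) for q in (a[165:250,265:325],b[170:255,300:360])]))
E
```

```text
[0.5319 0.089  0.181 ] [-0.29 -0.07 -1.32] [ 2.427e+00 -3.600e-01  2.000e-03]
```

View pics/c5.png

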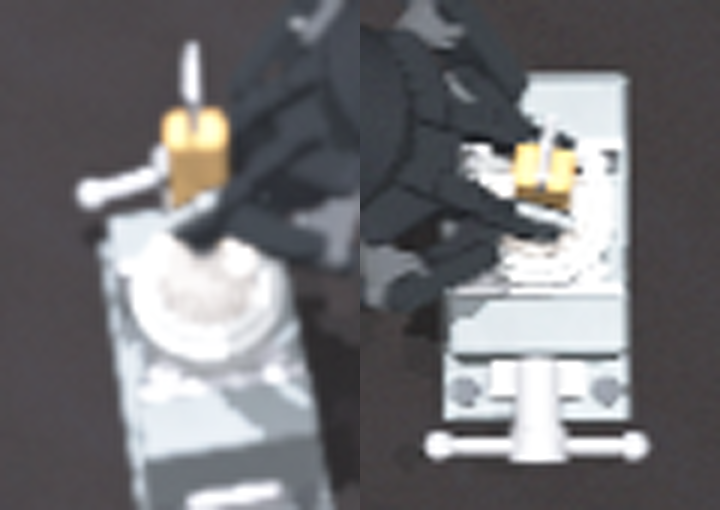

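The head is in the bore and centred (head ~208, rim 130-285 in the scene crop), with no side force. Continuing slowly down.

Request:
servo_tool:
  motion:
    - {"x": -0.00137,"y": 0,"z": 0.00146,"ax": 0,"ay": 0,"az": 0,"claw": -1}
    - {"x": -0.00137,"y": 0,"z": 0.00146,"ax": 0,"ay": 0,"az": 0,"claw": -1}
    - {"x": -0.00137,"y": 0,"z": 0.00146,"ax": 0,"ay": 0,"az": 0,"claw": -1}
    - {"x": -0.00137,"y": 0,"z": 0.00146,"ax": 0,"ay": 0,"az": 0,"claw": -1}
    - {"x": -0.00137,"y": 0,"z": 0.00146,"ax": 0,"ay": 0,"az": 0,"claw": -1}
    - {"x": -0.00137,"y": 0,"z": 0.00146,"ax": 0,"ay": 0,"az": 0,"claw": -1}
    - {"x": -0.00137,"y": 0,"z": 0.00146,"ax": 0,"ay": 0,"az": 0,"claw": -1}
    - {"x": -0.00137,"y": 0,"z": 0.00146,"ax": 0,"ay": 0,"az": 0,"claw": -1}
    - {"x": -0.00137,"y": 0,"z": 0.00146,"ax": 0,"ay": 0,"az": 0,"claw": -1}
    - {"x": -0.00137,"y": 0,"z": 0.00146,"ax": 0,"ay": 0,"az": 0,"claw": -1}
    - {"x": -0.00137,"y": 0,"z": 0.00146,"ax": 0,"ay": 0,"az": 0,"claw": -1}
    - {"x": -0.00137,"y": 0,"z": 0.00146,"ax": 0,"ay": 0,"az": 0,"claw": -1}
    - {"x": -0.00137,"y": 0,"z": 0.00146,"ax": 0,"ay": 0,"az": 0,"claw": -1}
    - {"x": -0.00137,"y": 0,"z": 0.00146,"ax": 0,"ay": 0,"az": 0,"claw": -1}
    - {"x": -0.00137,"y": 0,"z": 0.00146,"ax": 0,"ay": 0,"az": 0,"claw": -1}

```text
clock: 12.25
ee_pos: [0.5319, 0.0891, 0.151]
ee_rot: [-0.606, 0.706, -0.238, -0.28]
ft_force: [0.9, 0.1, -1.3]
gripper_width: 0.203
grip_force: 42.2
```

Request:
servo_tool:
  motion:
    - {"x": -0.0007,"y": 0,"z": 0.0007,"ax": 0,"ay": 0,"az": 0,"claw": -1}
    - {"x": -0.0007,"y": 0,"z": 0.0007,"ax": 0,"ay": 0,"az": 0,"claw": -1}
    - {"x": -0.0007,"y": 0,"z": 0.0007,"ax": 0,"ay": 0,"az": 0,"claw": -1}

```text
clock: 12.62
ee_pos: [0.5319, 0.0892, 0.1481]
ee_rot: [-0.606, 0.706, -0.238, -0.28]
ft_force: [-0.7, 0.5, -1.3]
gripper_width: 0.203
grip_force: 42.2
```

Request:
servo_tool:
  motion:
    - {"x": -0.0007,"y": 0,"z": 0.0007,"ax": 0,"ay": 0,"az": 0,"claw": -1}
    - {"x": -0.0007,"y": 0,"z": 0.0007,"ax": 0,"ay": 0,"az": 0,"claw": -1}

```text
clock: 12.88
ee_pos: [0.5319, 0.0892, 0.1461]
ee_rot: [-0.606, 0.706, -0.238, -0.28]
ft_force: [0.0, -0.1, -1.5]
gripper_width: 0.202
grip_force: 42.2
```

Request:
servo_tool:
  motion:
    - {"x": -0.0007,"y": 0,"z": 0.0007,"ax": 0,"ay": 0,"az": 0,"claw": -1}

```text
clock: 13.0
ee_pos: [0.5319, 0.0893, 0.1451]
ee_rot: [-0.606, 0.706, -0.238, -0.28]
ft_force: [-0.2, 0.0, -1.6]
gripper_width: 0.204
grip_force: 42.2
```

Request:
servo_tool:
  motion:
    - {"x": -0.0007,"y": 0,"z": 0.0007,"ax": 0,"ay": 0,"az": 0,"claw": -1}

```text
clock: 13.12
ee_pos: [0.5319, 0.0893, 0.1441]
ee_rot: [-0.606, 0.706, -0.238, -0.28]
ft_force: [0.3, -0.5, -1.0]
gripper_width: 0.206
grip_force: 42.2
```

Request:
servo_tool:
  motion:
    - {"x": -0.0007,"y": 0,"z": 0.0007,"ax": 0,"ay": 0,"az": 0,"claw": -1}

```text
clock: 13.25
ee_pos: [0.5319, 0.0894, 0.1432]
ee_rot: [-0.606, 0.706, -0.238, -0.28]
ft_force: [-0.2, 1.2, 0.7]
gripper_width: 0.205
grip_force: 42.3
```

Request:
servo_tool:
  motion:
    - {"x": -0.0007,"y": 0,"z": 0.0007,"ax": 0,"ay": 0,"az": 0,"claw": -1}

```text
clock: 13.38
ee_pos: [0.532, 0.0893, 0.143]
ee_rot: [-0.606, 0.705, -0.239, -0.28]
ft_force: [-1.8, 1.8, 9.1]
gripper_width: 0.203
grip_force: 43.2
```

First touch at TCP z = 0.143, about 10 N. Going up to the mouth.

Request:
servo_tool:
  motion:
    - {"x": 0.0014,"y": 0,"z": -0.0015,"ax": 0,"ay": 0,"az": 0,"claw": -1}
    - {"x": 0.0041,"y": 0,"z": -0.0044,"ax": 0,"ay": 0,"az": 0,"claw": -1}
    - {"x": 0.0041,"y": 0,"z": -0.0044,"ax": 0,"ay": 0,"az": 0,"claw": -1}
    - {"x": 0.0041,"y": 0,"z": -0.0044,"ax": 0,"ay": 0,"az": 0,"claw": -1}
    - {"x": 0.0041,"y": 0,"z": -0.0044,"ax": 0,"ay": 0,"az": 0,"claw": -1}
    - {"x": 0.0041,"y": 0,"z": -0.0044,"ax": 0,"ay": 0,"az": 0,"claw": -1}
    - {"x": 0.0041,"y": 0,"z": -0.0044,"ax": 0,"ay": 0,"az": 0,"claw": -1}
    - {"x": 0.0041,"y": 0,"z": -0.0044,"ax": 0,"ay": 0,"az": 0,"claw": -1}
    - {"x": 0.0041,"y": 0,"z": -0.0044,"ax": 0,"ay": 0,"az": 0,"claw": -1}
    - {"x": 0.0041,"y": 0,"z": -0.0044,"ax": 0,"ay": 0,"az": 0,"claw": -1}
    - {"x": 0.0041,"y": 0,"z": -0.0044,"ax": 0,"ay": 0,"az": 0,"claw": -1}
    - {"x": 0.0027,"y": 0,"z": -0.0029,"ax": 0,"ay": 0,"az": 0,"claw": -1}
    - {"x": 0,"y": 0,"z": 0,"ax": 0,"ay": 0,"az": 0,"claw": -1}

```text
clock: 15.0
ee_pos: [0.5322, 0.0896, 0.2086]
ee_rot: [-0.606, 0.706, -0.238, -0.28]
ft_force: [-0.1, -0.3, -1.6]
gripper_width: 0.203
grip_force: 42.1
```

Request:
servo_tool:
  motion:
    - {"x": -0.00137,"y": 0,"z": 0.00147,"ax": 0,"ay": 0,"az": 0,"claw": -1}
    - {"x": -0.00137,"y": 0,"z": 0.00147,"ax": 0,"ay": 0,"az": 0,"claw": -1}
    - {"x": -0.00137,"y": 0,"z": 0.00147,"ax": 0,"ay": 0,"az": 0,"claw": -1}
    - {"x": -0.00137,"y": 0,"z": 0.00147,"ax": 0,"ay": 0,"az": 0,"claw": -1}
    - {"x": -0.00137,"y": 0,"z": 0.00147,"ax": 0,"ay": 0,"az": 0,"claw": -1}
    - {"x": -0.00137,"y": 0,"z": 0.00147,"ax": 0,"ay": 0,"az": 0,"claw": -1}
    - {"x": -0.00137,"y": 0,"z": 0.00147,"ax": 0,"ay": 0,"az": 0,"claw": -1}
    - {"x": -0.00137,"y": 0,"z": 0.00147,"ax": 0,"ay": 0,"az": 0,"claw": -1}
    - {"x": -0.00137,"y": 0,"z": 0.00147,"ax": 0,"ay": 0,"az": 0,"claw": -1}
    - {"x": -0.00137,"y": 0,"z": 0.00147,"ax": 0,"ay": 0,"az": 0,"claw": -1}
    - {"x": -0.00137,"y": 0,"z": 0.00147,"ax": 0,"ay": 0,"az": 0,"claw": -1}
    - {"x": -0.00137,"y": 0,"z": 0.00147,"ax": 0,"ay": 0,"az": 0,"claw": -1}
    - {"x": -0.00137,"y": 0,"z": 0.00147,"ax": 0,"ay": 0,"az": 0,"claw": -1}
    - {"x": -0.00137,"y": 0,"z": 0.00147,"ax": 0,"ay": 0,"az": 0,"claw": -1}
    - {"x": -0.00137,"y": 0,"z": 0.00147,"ax": 0,"ay": 0,"az": 0,"claw": -1}
    - {"x": -0.00137,"y": 0,"z": 0.00147,"ax": 0,"ay": 0,"az": 0,"claw": -1}
    - {"x": -0.00137,"y": 0,"z": 0.00147,"ax": 0,"ay": 0,"az": 0,"claw": -1}
    - {"x": -0.00137,"y": 0,"z": 0.00147,"ax": 0,"ay": 0,"az": 0,"claw": -1}
    - {"x": -0.00137,"y": 0,"z": 0.00147,"ax": 0,"ay": 0,"az": 0,"claw": -1}
    - {"x": -0.00137,"y": 0,"z": 0.00147,"ax": 0,"ay": 0,"az": 0,"claw": -1}

```text
clock: 17.5
ee_pos: [0.532, 0.0894, 0.1681]
ee_rot: [-0.606, 0.706, -0.238, -0.28]
ft_force: [0.2, 0.3, -1.5]
gripper_width: 0.207
grip_force: 42.1
```

Request:
servo_tool:
  motion:
    - {"x": -0.00137,"y": 0,"z": 0.00147,"ax": 0,"ay": 0,"az": 0,"claw": -1}
    - {"x": -0.00137,"y": 0,"z": 0.00147,"ax": 0,"ay": 0,"az": 0,"claw": -1}
    - {"x": -0.00137,"y": 0,"z": 0.00147,"ax": 0,"ay": 0,"az": 0,"claw": -1}
    - {"x": -0.00137,"y": 0,"z": 0.00147,"ax": 0,"ay": 0,"az": 0,"claw": -1}
    - {"x": -0.00137,"y": 0,"z": 0.00147,"ax": 0,"ay": 0,"az": 0,"claw": -1}
    - {"x": -0.00137,"y": 0,"z": 0.00147,"ax": 0,"ay": 0,"az": 0,"claw": -1}
    - {"x": -0.00137,"y": 0,"z": 0.00147,"ax": 0,"ay": 0,"az": 0,"claw": -1}
    - {"x": -0.00137,"y": 0,"z": 0.00147,"ax": 0,"ay": 0,"az": 0,"claw": -1}
    - {"x": -0.00137,"y": 0,"z": 0.00147,"ax": 0,"ay": 0,"az": 0,"claw": -1}
    - {"x": -0.00137,"y": 0,"z": 0.00147,"ax": 0,"ay": 0,"az": 0,"claw": -1}
    - {"x": -0.00137,"y": 0,"z": 0.00147,"ax": 0,"ay": 0,"az": 0,"claw": -1}

```text
clock: 18.88
ee_pos: [0.5319, 0.0894, 0.1459]
ee_rot: [-0.606, 0.706, -0.238, -0.28]
ft_force: [-0.0, -0.1, -1.5]
gripper_width: 0.205
grip_force: 42.1
```

Request:
servo_tool:
  motion:
    - {"x": -0.0007,"y": 0,"z": 0.0007,"ax": 0,"ay": 0,"az": 0,"claw": -1}
    - {"x": -0.0007,"y": 0,"z": 0.0007,"ax": 0,"ay": 0,"az": 0,"claw": -1}
    - {"x": -0.0007,"y": 0,"z": 0.0007,"ax": 0,"ay": 0,"az": 0,"claw": -1}

```text
clock: 19.25
ee_pos: [0.532, 0.0895, 0.1431]
ee_rot: [-0.606, 0.706, -0.238, -0.28]
ft_force: [0.1, 0.3, 1.2]
gripper_width: 0.204
grip_force: 42.3
```

Request:
servo_tool:
  motion:
    - {"x": -0.0004,"y": 0,"z": 0.0004,"ax": 0,"ay": 0,"az": 0,"claw": -1}

```text
clock: 19.38
ee_pos: [0.532, 0.0895, 0.1431]
ee_rot: [-0.606, 0.706, -0.239, -0.28]
ft_force: [-1.5, 0.7, 4.8]
gripper_width: 0.206
grip_force: 42.8
```

Second touch, about 6 N. Up again, then the third stroke.

Request:
servo_tool:
  motion:
    - {"x": 0.0014,"y": 0,"z": -0.0015,"ax": 0,"ay": 0,"az": 0,"claw": -1}
    - {"x": 0.0041,"y": 0,"z": -0.0044,"ax": 0,"ay": 0,"az": 0,"claw": -1}
    - {"x": 0.0041,"y": 0,"z": -0.0044,"ax": 0,"ay": 0,"az": 0,"claw": -1}
    - {"x": 0.0041,"y": 0,"z": -0.0044,"ax": 0,"ay": 0,"az": 0,"claw": -1}
    - {"x": 0.0041,"y": 0,"z": -0.0044,"ax": 0,"ay": 0,"az": 0,"claw": -1}
    - {"x": 0.0041,"y": 0,"z": -0.0044,"ax": 0,"ay": 0,"az": 0,"claw": -1}
    - {"x": 0.0041,"y": 0,"z": -0.0044,"ax": 0,"ay": 0,"az": 0,"claw": -1}
    - {"x": 0.0041,"y": 0,"z": -0.0044,"ax": 0,"ay": 0,"az": 0,"claw": -1}
    - {"x": 0.0041,"y": 0,"z": -0.0044,"ax": 0,"ay": 0,"az": 0,"claw": -1}
    - {"x": 0.0041,"y": 0,"z": -0.0044,"ax": 0,"ay": 0,"az": 0,"claw": -1}
    - {"x": 0.0041,"y": 0,"z": -0.0044,"ax": 0,"ay": 0,"az": 0,"claw": -1}
    - {"x": 0.0027,"y": 0,"z": -0.0029,"ax": 0,"ay": 0,"az": 0,"claw": -1}
    - {"x": 0,"y": 0,"z": 0,"ax": 0,"ay": 0,"az": 0,"claw": -1}

```text
clock: 21.0
ee_pos: [0.5322, 0.0897, 0.2089]
ee_rot: [-0.606, 0.706, -0.238, -0.28]
ft_force: [1.3, -0.8, -0.5]
gripper_width: 0.204
grip_force: 42.1
```

Request:
servo_tool:
  motion:
    - {"x": -0.00137,"y": 0,"z": 0.00147,"ax": 0,"ay": 0,"az": 0,"claw": -1}
    - {"x": -0.00137,"y": 0,"z": 0.00147,"ax": 0,"ay": 0,"az": 0,"claw": -1}
    - {"x": -0.00137,"y": 0,"z": 0.00147,"ax": 0,"ay": 0,"az": 0,"claw": -1}
    - {"x": -0.00137,"y": 0,"z": 0.00147,"ax": 0,"ay": 0,"az": 0,"claw": -1}
    - {"x": -0.00137,"y": 0,"z": 0.00147,"ax": 0,"ay": 0,"az": 0,"claw": -1}
    - {"x": -0.00137,"y": 0,"z": 0.00147,"ax": 0,"ay": 0,"az": 0,"claw": -1}
    - {"x": -0.00137,"y": 0,"z": 0.00147,"ax": 0,"ay": 0,"az": 0,"claw": -1}
    - {"x": -0.00137,"y": 0,"z": 0.00147,"ax": 0,"ay": 0,"az": 0,"claw": -1}
    - {"x": -0.00137,"y": 0,"z": 0.00147,"ax": 0,"ay": 0,"az": 0,"claw": -1}
    - {"x": -0.00137,"y": 0,"z": 0.00147,"ax": 0,"ay": 0,"az": 0,"claw": -1}
    - {"x": -0.00137,"y": 0,"z": 0.00147,"ax": 0,"ay": 0,"az": 0,"claw": -1}
    - {"x": -0.00137,"y": 0,"z": 0.00147,"ax": 0,"ay": 0,"az": 0,"claw": -1}
    - {"x": -0.00137,"y": 0,"z": 0.00147,"ax": 0,"ay": 0,"az": 0,"claw": -1}
    - {"x": -0.00137,"y": 0,"z": 0.00147,"ax": 0,"ay": 0,"az": 0,"claw": -1}
    - {"x": -0.00137,"y": 0,"z": 0.00147,"ax": 0,"ay": 0,"az": 0,"claw": -1}
    - {"x": -0.00137,"y": 0,"z": 0.00147,"ax": 0,"ay": 0,"az": 0,"claw": -1}
    - {"x": -0.00137,"y": 0,"z": 0.00147,"ax": 0,"ay": 0,"az": 0,"claw": -1}
    - {"x": -0.00137,"y": 0,"z": 0.00147,"ax": 0,"ay": 0,"az": 0,"claw": -1}
    - {"x": -0.00137,"y": 0,"z": 0.00147,"ax": 0,"ay": 0,"az": 0,"claw": -1}
    - {"x": -0.00137,"y": 0,"z": 0.00147,"ax": 0,"ay": 0,"az": 0,"claw": -1}

```text
clock: 23.5
ee_pos: [0.532, 0.0896, 0.1684]
ee_rot: [-0.606, 0.706, -0.238, -0.28]
ft_force: [-0.2, -0.3, -1.0]
gripper_width: 0.199
grip_force: 42.1
```

Request:
servo_tool:
  motion:
    - {"x": -0.00137,"y": 0,"z": 0.00147,"ax": 0,"ay": 0,"az": 0,"claw": -1}
    - {"x": -0.00137,"y": 0,"z": 0.00147,"ax": 0,"ay": 0,"az": 0,"claw": -1}
    - {"x": -0.00137,"y": 0,"z": 0.00147,"ax": 0,"ay": 0,"az": 0,"claw": -1}
    - {"x": -0.00137,"y": 0,"z": 0.00147,"ax": 0,"ay": 0,"az": 0,"claw": -1}
    - {"x": -0.00137,"y": 0,"z": 0.00147,"ax": 0,"ay": 0,"az": 0,"claw": -1}
    - {"x": -0.00137,"y": 0,"z": 0.00147,"ax": 0,"ay": 0,"az": 0,"claw": -1}
    - {"x": -0.00137,"y": 0,"z": 0.00147,"ax": 0,"ay": 0,"az": 0,"claw": -1}
    - {"x": -0.00137,"y": 0,"z": 0.00147,"ax": 0,"ay": 0,"az": 0,"claw": -1}
    - {"x": -0.00137,"y": 0,"z": 0.00147,"ax": 0,"ay": 0,"az": 0,"claw": -1}
    - {"x": -0.00137,"y": 0,"z": 0.00147,"ax": 0,"ay": 0,"az": 0,"claw": -1}
    - {"x": -0.00137,"y": 0,"z": 0.00147,"ax": 0,"ay": 0,"az": 0,"claw": -1}

```text
clock: 24.88
ee_pos: [0.5319, 0.0895, 0.1462]
ee_rot: [-0.606, 0.706, -0.238, -0.28]
ft_force: [-0.2, 0.9, -1.6]
gripper_width: 0.202
grip_force: 42.1
```

Request:
servo_tool:
  motion:
    - {"x": -0.0007,"y": 0,"z": 0.0007,"ax": 0,"ay": 0,"az": 0,"claw": -1}
    - {"x": -0.0007,"y": 0,"z": 0.0007,"ax": 0,"ay": 0,"az": 0,"claw": -1}
    - {"x": -0.0007,"y": 0,"z": 0.0007,"ax": 0,"ay": 0,"az": 0,"claw": -1}

```text
clock: 25.25
ee_pos: [0.532, 0.0897, 0.1434]
ee_rot: [-0.606, 0.706, -0.238, -0.28]
ft_force: [0.9, -0.3, -0.6]
gripper_width: 0.205
grip_force: 42.1
```

Request:
servo_tool:
  motion:
    - {"x": -0.0005,"y": 0,"z": 0.0005,"ax": 0,"ay": 0,"az": 0,"claw": -1}

```text
clock: 25.38
ee_pos: [0.532, 0.0896, 0.1431]
ee_rot: [-0.606, 0.706, -0.238, -0.28]
ft_force: [-1.0, 1.4, 4.0]
gripper_width: 0.209
grip_force: 42.6
```

Third touch, about 5.5 N. Withdrawing fully and heading back to the hook.

Request:
servo_tool:
  motion:
    - {"x": 0.0014,"y": 0,"z": -0.0015,"ax": 0,"ay": 0,"az": 0,"claw": -1}
    - {"x": 0.0041,"y": 0,"z": -0.0044,"ax": 0,"ay": 0,"az": 0,"claw": -1}
    - {"x": 0.0041,"y": 0,"z": -0.0044,"ax": 0,"ay": 0,"az": 0,"claw": -1}
    - {"x": 0.0041,"y": 0,"z": -0.0044,"ax": 0,"ay": 0,"az": 0,"claw": -1}
    - {"x": 0.0041,"y": 0,"z": -0.0044,"ax": 0,"ay": 0,"az": 0,"claw": -1}
    - {"x": 0.0041,"y": 0,"z": -0.0044,"ax": 0,"ay": 0,"az": 0,"claw": -1}
    - {"x": 0.0041,"y": 0,"z": -0.0044,"ax": 0,"ay": 0,"az": 0,"claw": -1}
    - {"x": 0.0041,"y": 0,"z": -0.0044,"ax": 0,"ay": 0,"az": 0,"claw": -1}
    - {"x": 0.0041,"y": 0,"z": -0.0044,"ax": 0,"ay": 0,"az": 0,"claw": -1}
    - {"x": 0.0041,"y": 0,"z": -0.0044,"ax": 0,"ay": 0,"az": 0,"claw": -1}
    - {"x": 0.0041,"y": 0,"z": -0.0044,"ax": 0,"ay": 0,"az": 0,"claw": -1}
    - {"x": 0.0027,"y": 0,"z": -0.0029,"ax": 0,"ay": 0,"az": 0,"claw": -1}
    - {"x": 0,"y": 0,"z": 0,"ax": 0,"ay": 0,"az": 0,"claw": -1}
    - {"x": 0.0068,"y": 0,"z": -0.0073,"ax": 0,"ay": 0,"az": 0,"claw": -1}
    - {"x": 0.0102,"y": 0,"z": -0.011,"ax": 0,"ay": 0,"az": 0,"claw": -1}
    - {"x": 0.0068,"y": 0,"z": -0.0073,"ax": 0,"ay": 0,"az": 0,"claw": -1}
    - {"x": 0,"y": 0,"z": 0,"ax": 0,"ay": 0,"az": 0,"claw": -1}

```text
clock: 27.5
ee_pos: [0.5326, 0.0902, 0.2448]
ee_rot: [-0.606, 0.706, -0.238, -0.279]
ft_force: [0.2, 0.5, -1.9]
gripper_width: 0.206
grip_force: 42.1
```

```bash
python3 - <<'E'
from h import *
h=np.load('hang.npy'); o=robot.get_obs(); print(o['clock'],o['ee_pos'],o['ft_force'].round(1))
R=Ro.from_quat(h[3:]).as_matrix(); p=h[:3]+.019*ez-.055*rx
rows([(p,R,.047)])
E
```

```text
27.5 [0.53258952 0.09017147 0.24483063] [ 0.2  0.5 -1.9]
8
{"x": 0.0254, "y": -0.018, "z": 0.0293, "ax": 0, "ay": 0.002, "az": -0.001}
{"x": 0.0255, "y": -0.0179, "z": 0.0294, "ax": 0, "ay": 0.002, "az": -0.001}
{"x": 0.0254, "y": -0.018, "z": 0.0293, "ax": 0, "ay": 0.002, "az": -0.001}
{"x": 0.0254, "y": -0.0179, "z": 0.0294, "ax": 0, "ay": 0.002, "az": -0.001}
{"x": 0.0254, "y": -0.018, "z": 0.0294, "ax": 0, "ay": 0.002, "az": -0.001}
{"x": 0.0255, "y": -0.0179, "z": 0.0293, "ax": 0, "ay": 0.002, "az": -0.001}
{"x": 0.0254, "y": -0.018, "z": 0.0294, "ax": 0, "ay": 0.002, "az": -0.001}
{"x": 0.0254, "y": -0.0179, "z": 0.0294, "ax": 0, "ay": 0.002, "az": -0.001}
end [ 0.6275 -0.2371  0.2119]
```

Request:
servo_tool:
  motion:
    - {"x": 0.015,"y": -0.011,"z": 0.017,"ax": 0,"ay": 0,"az": 0,"claw": -1}
    - {"x": 0.026,"y": -0.018,"z": 0.03,"ax": 0,"ay": 0,"az": 0,"claw": -1}
    - {"x": 0.03,"y": -0.021,"z": 0.034,"ax": 0,"ay": 0,"az": 0,"claw": -1}
    - {"x": 0.03,"y": -0.021,"z": 0.034,"ax": 0,"ay": 0,"az": 0,"claw": -1}
    - {"x": 0.03,"y": -0.021,"z": 0.034,"ax": 0,"ay": 0,"az": 0,"claw": -1}
    - {"x": 0.026,"y": -0.018,"z": 0.03,"ax": 0,"ay": 0,"az": 0,"claw": -1}
    - {"x": 0.022,"y": -0.016,"z": 0.026,"ax": 0,"ay": 0,"az": 0,"claw": -1}
    - {"x": 0.016,"y": -0.012,"z": 0.019,"ax": 0,"ay": 0,"az": 0,"claw": -1}
    - {"x": 0.0085,"y": -0.0055,"z": 0.011,"ax": 0,"ay": 0,"az": 0,"claw": -1}
    - {"x": 0,"y": 0,"z": 0,"ax": 0,"ay": 0,"az": 0,"claw": -1}
    - {"x": 0,"y": 0,"z": 0,"ax": 0,"ay": 0,"az": 0,"claw": -1}

```text
clock: 28.88
ee_pos: [0.6268, -0.2372, 0.211]
ee_rot: [-0.606, 0.705, -0.238, -0.28]
ft_force: [0.4, 0.2, -1.1]
gripper_width: 0.203
grip_force: 42.1
```

```bash
python3 - <<'E'
from h import *
h=np.load('hang.npy'); o=robot.get_obs(); print(o['clock'],o['ee_pos'],((o['ee_pos']-h[:3])@np.c_[rx,ry,ez]).round(4),o['ft_force'].round(1))
R=Ro.from_quat(h[3:]).as_matrix(); p=h[:3]+.0195*ez
rows([(p,R,.012)])
save('wrist','w5.png'); im=cv2.imread('pics/w5.png'); cv2.imwrite('pics/w5c.png',cv2.resize(im[40:360,180:450],None,fx=1.75,fy=1.75,interpolation=cv2.INTER_CUBIC))
E
```

```text
28.875 [ 0.62683196 -0.23718073  0.21096593] [-0.0547 -0.0006  0.0181] [ 0.4  0.2 -1.1]
5
{"x": 0.0082, "y": 0, "z": 0.0073, "ax": 0.001, "ay": 0, "az": 0.001}
{"x": 0.0082, "y": 0, "z": 0.0073, "ax": 0.001, "ay": 0, "az": 0.001}
{"x": 0.0082, "y": 0, "z": 0.0072, "ax": 0.001, "ay": 0, "az": 0.001}
{"x": 0.0081, "y": 0, "z": 0.0073, "ax": 0.001, "ay": 0, "az": 0.001}
{"x": 0.0082, "y": -0.0005, "z": 0.0073, "ax": 0.001, "ay": 0, "az": 0.001}
end [ 0.619  -0.2914  0.2124]
```

View pics/w5c.png

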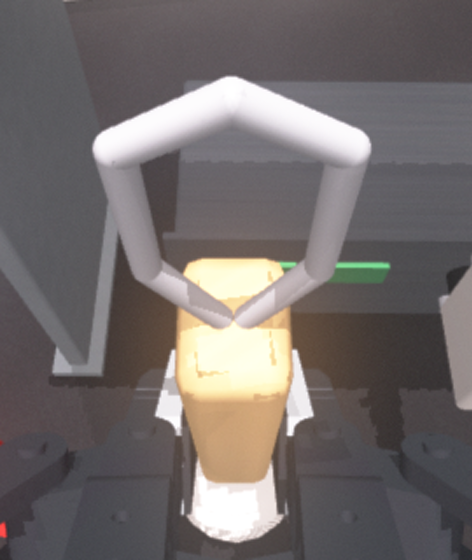

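The brush is upright in the grip with the loop apex at (232,90), unchanged from when it was gripped. Moving it onto the hook by the reverse path.

Request:
servo_tool:
  motion:
    - {"x": 0.0055,"y": -0.0003,"z": 0.0042,"ax": 0,"ay": 0,"az": 0,"claw": -1}
    - {"x": 0.0055,"y": -0.0003,"z": 0.0048,"ax": 0,"ay": 0,"az": 0,"claw": -1}
    - {"x": 0.0051,"y": 0,"z": 0.0046,"ax": 0,"ay": 0,"az": 0,"claw": -1}
    - {"x": 0.0051,"y": 0,"z": 0.0046,"ax": 0,"ay": 0,"az": 0,"claw": -1}
    - {"x": 0.0051,"y": 0,"z": 0.0046,"ax": 0,"ay": 0,"az": 0,"claw": -1}
    - {"x": 0.0051,"y": 0,"z": 0.0046,"ax": 0,"ay": 0,"az": 0,"claw": -1}
    - {"x": 0.0051,"y": 0,"z": 0.0046,"ax": 0,"ay": 0,"az": 0,"claw": -1}
    - {"x": 0.004,"y": 0,"z": 0.0036,"ax": 0,"ay": 0,"az": 0,"claw": -1}
    - {"x": 0,"y": 0,"z": 0,"ax": 0,"ay": 0,"az": 0,"claw": -1}
    - {"x": 0,"y": 0,"z": 0,"ax": 0,"ay": 0,"az": 0,"claw": -1}

```text
clock: 30.18
ee_pos: [0.6194, -0.2908, 0.2127]
ee_rot: [-0.606, 0.706, -0.238, -0.28]
ft_force: [0.3, 0.1, -0.0]
gripper_width: 0.203
grip_force: 42.1
```

```bash
python3 - <<'E'
from h import *
h=np.load('hang.npy'); o=robot.get_obs(); print(o['clock'],((o['ee_pos']-h[:3])@np.c_[rx,ry,ez]).round(4),o['ft_force'].round(1))
R=Ro.from_quat(h[3:]).as_matrix()
rows([(h[:3]+.001*ez,R,.004)])
E
```

```text
30.175 [-0.0006  0.0002  0.0198] [ 0.3  0.1 -0. ]
5
{"x": -0.0025, "y": 0, "z": 0.0028, "ax": 0.001, "ay": 0, "az": 0}
{"x": -0.0025, "y": 0, "z": 0.0029, "ax": 0.001, "ay": 0, "az": 0}
{"x": -0.0025, "y": 0, "z": 0.0028, "ax": 0.001, "ay": 0, "az": 0}
{"x": -0.0024, "y": 0, "z": 0.0028, "ax": 0.001, "ay": 0, "az": 0}
{"x": -0.0025, "y": 0, "z": 0.0028, "ax": 0.001, "ay": 0, "az": 0}
end [ 0.6192 -0.2914  0.1939]
```

Request:
servo_tool:
  motion:
    - {"x": -0.0018,"y": 0,"z": 0.0021,"ax": 0,"ay": 0,"az": 0,"claw": -1}
    - {"x": -0.0018,"y": 0,"z": 0.002,"ax": 0,"ay": 0,"az": 0,"claw": -1}
    - {"x": -0.0018,"y": 0,"z": 0.002,"ax": 0,"ay": 0,"az": 0,"claw": -1}
    - {"x": -0.0018,"y": 0,"z": 0.002,"ax": 0,"ay": 0,"az": 0,"claw": -1}
    - {"x": -0.0018,"y": 0,"z": 0.002,"ax": 0,"ay": 0,"az": 0,"claw": -1}
    - {"x": -0.0012,"y": 0,"z": 0.0014,"ax": 0,"ay": 0,"az": 0,"claw": -1}
    - {"x": -0.001,"y": 0,"z": 0.0011,"ax": 0,"ay": 0,"az": 0,"claw": -1}
    - {"x": -0.001,"y": 0,"z": 0.0011,"ax": 0,"ay": 0,"az": 0,"claw": -1}
    - {"x": 0,"y": 0,"z": 0,"ax": 0,"ay": 0,"az": 0,"claw": -1}

```text
clock: 31.3
ee_pos: [0.6191, -0.2913, 0.1943]
ee_rot: [-0.606, 0.706, -0.238, -0.28]
ft_force: [-0.5, -0.2, -1.6]
gripper_width: 0.207
grip_force: 42.1
```

Request:
servo_tool:
  motion:
    - {"x": -0.0004,"y": 0,"z": 0.0004,"ax": 0,"ay": 0,"az": 0,"claw": -1}
    - {"x": -0.0004,"y": 0,"z": 0.0004,"ax": 0,"ay": 0,"az": 0,"claw": -1}
    - {"x": 0,"y": 0,"z": 0,"ax": 0,"ay": 0,"az": 0,"claw": -1}

```text
clock: 31.68
ee_pos: [0.6192, -0.2913, 0.1933]
ee_rot: [-0.606, 0.706, -0.238, -0.28]
ft_force: [-1.0, -0.1, 0.7]
gripper_width: 0.199
grip_force: 42.1
```

It rests on the hook. Opening gently, then retreating.

Request:
servo_tool:
  motion:
    - {"x": 0,"y": 0,"z": 0,"ax": 0,"ay": 0,"az": 0,"claw": -0.55}
    - {"x": 0,"y": 0,"z": 0,"ax": 0,"ay": 0,"az": 0,"claw": -0.5}
    - {"x": 0,"y": 0,"z": 0,"ax": 0,"ay": 0,"az": 0,"claw": -0.4}
    - {"x": 0,"y": 0,"z": 0,"ax": 0,"ay": 0,"az": 0,"claw": -0.1}
    - {"x": 0,"y": 0,"z": 0,"ax": 0,"ay": 0,"az": 0,"claw": 0.3}
    - {"x": 0,"y": 0,"z": 0,"ax": 0,"ay": 0,"az": 0,"claw": 0.6}
    - {"x": 0,"y": 0,"z": 0,"ax": 0,"ay": 0,"az": 0,"claw": 0.6}
    - {"x": 0,"y": 0,"z": -0.01,"ax": 0,"ay": 0,"az": 0,"claw": 0.6}
    - {"x": 0,"y": 0,"z": -0.02,"ax": 0,"ay": 0,"az": 0,"claw": 0.6}
    - {"x": 0,"y": 0,"z": -0.03,"ax": 0,"ay": 0,"az": 0,"claw": 0.6}
    - {"x": 0,"y": 0,"z": -0.03,"ax": 0,"ay": 0,"az": 0,"claw": 0.6}
    - {"x": 0,"y": 0,"z": -0.03,"ax": 0,"ay": 0,"az": 0,"claw": 0.6}
    - {"x": 0,"y": 0,"z": -0.03,"ax": 0,"ay": 0,"az": 0,"claw": 0.6}
    - {"x": 0,"y": 0,"z": 0,"ax": 0,"ay": 0,"az": 0,"claw": 0.6}
    - {"x": 0,"y": 0,"z": 0,"ax": 0,"ay": 0,"az": 0,"claw": 0.6}
    - {"x": 0,"y": 0,"z": 0,"ax": 0,"ay": 0,"az": 0,"claw": 0.6}
    - {"x": 0,"y": 0,"z": 0,"ax": 0,"ay": 0,"az": 0,"claw": 0.6}
    - {"x": 0,"y": 0,"z": 0,"ax": 0,"ay": 0,"az": 0,"claw": 0.6}

```text
clock: 33.92
ee_pos: [0.6349, -0.1904, 0.3024]
ee_rot: [-0.606, 0.706, -0.238, -0.28]
ft_force: [0.6, 0.2, 0.6]
gripper_width: 0.8
grip_force: 0.0
```

```bash
python3 - <<'E'
from h import *
a=save('wrist','w6.png'); b=vision.snapshot('wrist'); print(np.abs(a[60:270,250:620].astype(int)-b[60:270,250:620]).max(-1).__gt__(25).sum())
for i in range(4): vision.snapshot('top')
b=vision.snapshot('wrist'); print((np.abs(a[60:270,250:620].astype(int)-b[60:270,250:620]).max(-1)>25).sum(), robot.get_obs()['clock'])
E
```

```text
68
430 34.275
```

View pics/w6.png

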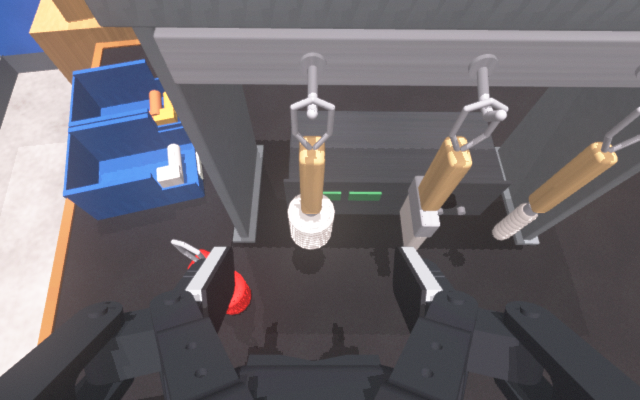

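The brush hangs on its own hook, loop over the seat at (312,102) with the tip in front of it. The other two brushes are unmoved. A slight sway remains, so I'll let it settle.

Request:
servo_tool:
  motion:
    - {"x": 0,"y": 0,"z": 0,"ax": 0,"ay": 0,"az": 0,"claw": 0.6}
    - {"x": 0,"y": 0,"z": 0,"ax": 0,"ay": 0,"az": 0,"claw": 0.6}
    - {"x": 0,"y": 0,"z": 0,"ax": 0,"ay": 0,"az": 0,"claw": 0.6}
    - {"x": 0,"y": 0,"z": 0,"ax": 0,"ay": 0,"az": 0,"claw": 0.6}
    - {"x": 0,"y": 0,"z": 0,"ax": 0,"ay": 0,"az": 0,"claw": 0.6}
    - {"x": 0,"y": 0,"z": 0,"ax": 0,"ay": 0,"az": 0,"claw": 0.6}
    - {"x": 0,"y": 0,"z": 0,"ax": 0,"ay": 0,"az": 0,"claw": 0.6}
    - {"x": 0,"y": 0,"z": 0,"ax": 0,"ay": 0,"az": 0,"claw": 0.6}
    - {"x": 0,"y": 0,"z": 0,"ax": 0,"ay": 0,"az": 0,"claw": 0.6}
    - {"x": 0,"y": 0,"z": 0,"ax": 0,"ay": 0,"az": 0,"claw": 0.6}
    - {"x": 0,"y": 0,"z": 0,"ax": 0,"ay": 0,"az": 0,"claw": 0.6}
    - {"x": 0,"y": 0,"z": 0,"ax": 0,"ay": 0,"az": 0,"claw": 0.6}
    - {"x": 0,"y": 0,"z": 0,"ax": 0,"ay": 0,"az": 0,"claw": 0.6}
    - {"x": 0,"y": 0,"z": 0,"ax": 0,"ay": 0,"az": 0,"claw": 0.6}
    - {"x": 0,"y": 0,"z": 0,"ax": 0,"ay": 0,"az": 0,"claw": 0.6}
    - {"x": 0,"y": 0,"z": 0,"ax": 0,"ay": 0,"az": 0,"claw": 0.6}
    - {"x": 0,"y": 0,"z": 0,"ax": 0,"ay": 0,"az": 0,"claw": 0.6}
    - {"x": 0,"y": 0,"z": 0,"ax": 0,"ay": 0,"az": 0,"claw": 0.6}
    - {"x": 0,"y": 0,"z": 0,"ax": 0,"ay": 0,"az": 0,"claw": 0.6}
    - {"x": 0,"y": 0,"z": 0,"ax": 0,"ay": 0,"az": 0,"claw": 0.6}

```text
clock: 36.78
ee_pos: [0.6351, -0.19, 0.3027]
ee_rot: [-0.606, 0.706, -0.238, -0.28]
ft_force: [0.1, -0.4, -0.3]
gripper_width: 0.801
grip_force: 0.0
```

```bash
python3 - <<'E'
from h import *
f=[vision.snapshot('wrist')[60:270,280:345].astype(int) for i in range(12)]
print([int((np.abs(x-f[0]).max(-1)>25).sum()) for x in f], robot.get_obs()['clock'])
E
```

```text
[0, 0, 0, 0, 0, 0, 1, 0, 0, 0, 0, 0] 37.375
```

It hangs still, so I'm handing in.

```bash
python3 -c "
from station import workorder
print(workorder.sign_off())"
```

```text
the job is handed in; nothing more can be done
None
```

The big round brush made three full strokes in the housing, each touching the floor at about 10 N or less, and now hangs still and released on its own hook; the job was handed in at about 37 s, and sign-off gave no verdict.

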